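# Right the fallen bottle and sort the paint tubes by colour

## Task

Tidy the painter's table: first stand the fallen little red bottle upright, wholly on the cork coaster. Then sort the paint tubes lying along the front of the table into the trays by the colour of their bands: yellow in the yellow tray, blue in the blue, brown in the brown. Leave the green tube, the amber bottle and the metal cups where they are.

Things in the scene. Friction and masses are not known exactly. Their poses are not given: they have to be found in the camera images.
- tube_08: yellow-banded paint tube, 113 mm long, body 37 mm wide, 26 mm thick, dark cap; weighs under 0.1 kg, lies flat along the front of the table; may be absent. Origin under its middle at its underside, z up. Grip its body from above over the point x 0, y -2 mm of its own frame, closing along the direction 98 degrees from its x axis (turning towards its y axis); the tube's length runs square to that. It may roll over if knocked
- tube_19: yellow-banded paint tube, 93 mm long, body 25 mm wide, 17 mm thick, grey ends and a small red patch; weighs under 0.1 kg, lies flat along the front of the table; may be absent. Origin under its middle at its underside, z up. Grip its body from above over the point x -4, y -3 mm of its own frame, closing along the direction 26 degrees from its x axis (turning towards its y axis); the tube's length runs square to that. It may roll over if knocked
- tube_12: blue-banded paint tube, 107 mm long, body 36 mm wide, 26 mm thick, dark cap; weighs under 0.1 kg, lies flat along the front of the table; may be absent. Origin under its middle at its underside, z up. Grip its body from above over the point x -8, y 1 mm of its own frame, closing along the direction -16 degrees from its x axis (turning towards its y axis); the tube's length runs square to that. It may roll over if knocked
- tube_20: blue-banded paint tube, 88 mm long, body 23 mm wide, 17 mm thick, grey; weighs under 0.1 kg, lies flat along the front of the table; may be absent. Origin under its middle at its underside, z up. Grip its body from above over the point x -4, y -4 mm of its own frame, closing along the direction 12 degrees from its x axis (turning towards its y axis); the tube's length runs square to that. It may roll over if knocked
- tube_14: brown-banded paint tube, 101 mm long, body 33 mm wide, 23 mm thick, dark cap; weighs under 0.1 kg, lies flat along the front of the table; may be absent. Origin under its middle at its underside, z up. Grip its body from above over the point x -3, y -1 mm of its own frame, closing along the direction -12 degrees from its x axis (turning towards its y axis); the tube's length runs square to that. It may roll over if knocked
- tube_16: brown-banded paint tube, 104 mm long, body 26 mm wide, 17 mm thick; weighs under 0.1 kg, lies flat along the front of the table; may be absent. Origin under its middle at its underside, z up. Grip its body from above over the point x 6, y -2 mm of its own frame, closing along the direction -10 degrees from its x axis (turning towards its y axis); the tube's length runs square to that. It may roll over if knocked
- tray_yellow: yellow enamelled sorting tray, fixed, 136 mm along its x, 120 mm along its y, lip 14 mm high and 4 mm thick (its rolled rim reaches 17 mm), floor 4 mm thick. Origin at the centre of its underside, on the table
- tray_blue: blue enamelled sorting tray, fixed, 136 mm along its x, 120 mm along its y, lip 14 mm high and 4 mm thick (its rolled rim reaches 17 mm), floor 4 mm thick. Origin at the centre of its underside, on the table
- tray_brown: brown enamelled sorting tray, fixed, 136 mm along its x, 120 mm along its y, lip 14 mm high and 4 mm thick (its rolled rim reaches 17 mm), floor 4 mm thick. Origin at the centre of its underside, on the table
- coaster: round cork coaster, fixed, 90 mm across, 5 mm thick, at the right of the table; the fallen bottle lies before or behind it with free table between them, and an open paint box with brushes stands beyond x = 0.64 m there. Origin at the centre of its underside, on the table
- glaze_bottle: small dark red round bottle with black cap, 86 mm tall, body 37 mm across up to 52 mm from its foot, then a shoulder to the cap of 26 mm diameter (from 64 to 86 mm), about 0.06 kg, hard; it starts fallen on its side, cap to the robot's left. Origin at the centre of its foot, z along its axis towards the cap; its centre of mass is about 33 mm from the foot. Grip it by the body, about 36 mm from the foot
- tube_18: green-banded paint tube, 76x61x18 mm, lying between the trays and the tube pile; not to be moved. Origin under its middle, on the table
- oil_bottle: amber squeeze bottle with black cap, standing behind the trays, 49x67x170 mm; loose, a bystander. Origin at the centre of its foot, z up
- dipper_0: dark metal cup, 45 mm across, 26 mm tall, behind the trays; loose, a bystander. Origin at the centre of its foot
- dipper_1: dark metal cup, 45 mm across, 26 mm tall, behind the trays; loose, a bystander. Origin at the centre of its foot

How it is judged:
By the outcome, as a careful person would: the job done as asked, in the order asked, and still so for the second after the job is handed in, with the robot touching nothing.
Of tube_08, tube_19, tube_12, tube_20, tube_14, tube_16 only 4 to 6 are there at a start; the rules pass over those that are not, and their reading is None.
At some moment in a run one of tube_08, tube_14 may be knocked a few centimetres aside while the robot is not near it.
Once in a run the grip may slacken for a moment while it holds something.
It also fails if it takes over 210 s, if anything falls off the work surface, if the arm or the gripper's body presses on something with over 40 N, if the wrist force passes 120 N, or if a joint passes its speed limit or range.

## Robot

A 6-joint arm with a two-finger parallel gripper is mounted at the origin on a cart in front of the work surface, level with it; the furniture and walls round the work are solid. World frame = base frame: x ahead of the robot, y to its left, z up, the work surface at z = 0. Lengths are in m, angles in rad, forces in N, time in s.
With the tool pointing down it reaches from about 0.275 to 0.725 m from the base axis. Payload 5.6 kg.
Tool frame: the origin (TCP) lies at the very end of the fingers, on their centre line; the grasp point (between the pads) lies 19 mm behind it; z points along the fingers, y is the line along which they close (so a half turn about z gives the same grasp; the last joint's range is limited). The gripper opens to 85 mm and grips with 20 to 120 N. Pads are 22 mm wide; open, the fingers measure 114 mm over their backs; the gripper's body (76 mm by 85 mm) begins 54 mm behind the grasp point. The pads swing forward as they close: fully open they stand 13 mm farther back than shut.
Start: joints at [1.503, 0.255, 0.108, 0, -1.424, -0.285], TCP at [0.19, 0.516, 0.192] pointing down, gripper open.
Joint ranges: [-2.95, 2.95], [-1.21, 1.97], [-1.09, 1.5], [-2.87, 1.71], [-2.94, -0.07], [-3.05, 3.05]. Speed limits (rad/s): [2.57, 2.57, 3.14, 3.14, 3.14, 3.14].

## Interface

Orientations are given as a unit quaternion [w, x, y, z].
In Python, from workcell import arm gives the robot as it stands. The module is installed in compiled form; this text tells all that it offers.
- The arm moves only by the tool drive_tool, never from a script. Its argument "rows" is a list of rows, each an object with "linear": the shift along the tool's x, y, z in mm, a list of three; "twist": the turn, a rotation vector about the tool's x, y, z in degrees, a list of three; "hand": the opening, from 0 (shut) to 1 (fully open). A call has 1 to 8 rows; each row is the pose to reach, as a shift and turn from the pose commanded when the call began, along the tool's axes at that moment; what a row does not reach only later rows make up. A row lasts 1/10 s, in which the tool goes at most 50 mm and 8.59 degrees, less where a joint would pass 70% of its speed; a pose out of reach is approached as far as the arm can. A call with a gripper value outside its range is refused whole. The fingers move at their own pace and stop on an object; "newtons" is the grip in N (left out, the last holds). Time passes only in rows, so rows that repeat a pose let the fingers close. It gives the time, the measured TCP pose, the force, the opening and the grip force at its end, in the units of the state.
- arm.sense(): the state, without advancing time (a new reading comes with each control period).
- arm.capture(name): name is "scene" or "top" or "wrist"; returns the picture (384x512x3 uint8, red, green, blue); there is no depth.
- arm.camera_model(name): a dict with "intrinsics" (3x3 intrinsics, pixels), "R" (3x3) and "t" (3): a world point X has camera coordinates R X + t. Camera axes: x right, y down, z forward; pixel columns grow to the right and rows downward; lengths in m; the calibration is good to about 2 mm. A picture is of the moment at which its call begins: read the wrist's pose just before it. camera_model takes no time and is no camera call; for the wrist camera it gives the pose at the moment of the call.
- arm.sign_off(): hands the job in; it is judged then, once.
The state is a dict: "t": time; "joint_pos": joint angles; "qd": joint speeds; "joint_torque": joint torques, N m; "eef_pos": TCP position; "tcp_rot": TCP orientation; "force": force on the tool from outside, world axes, zero at the start; "wrist_torque": the same for the moment, N m; "grip_width": opening from 0.0 (shut) to 1.0 (fully open); "grip_force": force on a finger pad.
Only numpy, scipy, OpenCV 4.12 (cv2) and the standard library are available. Lean on these libraries where they do the work, as an engineer would, in place of code of your own. Each camera call takes 0.05 s, during which the arm holds its last target. There are 200 camera calls.

## Working session

There is one attempt and no reset: what is moved stays moved. The work goes in short steps, Python scripts to look and compute and a tool call to move; the robot and the scene stay as the last step left them, time stands still between calls to the robot, and variables do not carry over. Pictures are saved under pics/ and viewed, at most 14 in all, crops included, and the job is handed in when it is done.

Besides the shell and the picture viewer there is one more tool, called after "Emit:" as name(argument=value, ...) on one line, values as JSON. drive_tool: Moves the arm, as the interface text tells. Its arguments: {"type":"object","properties":{"rows":{"type":"array","items":{"type":"object","properties":{"linear":{"type":"array","items":{"type":"number"}},"twist":{"type":"array","items":{"type":"number"}},"hand":{"type":"number"}}}},"newtons":{"type":"number"}},"required":["rows"]}

```bash
mkdir -p pics; cat > h.py <<'E'
import numpy as np, cv2
from workcell import arm
def ray(name_or_cm,u,v,z):
    c=arm.camera_model(name_or_cm) if isinstance(name_or_cm,str) else name_or_cm
    R=np.array(c['R']);t=np.array(c['t']);K=np.array(c['intrinsics'])
    o=-R.T@t; d=R.T@np.linalg.solve(K,[u,v,1.]); return o+d*(z-o[2])/d[2]
def save(img,n): cv2.imwrite('pics/'+n,cv2.cvtColor(img,cv2.COLOR_RGB2BGR))
E
python3 - <<'E'
from h import *
s=arm.sense();print(s)
for n in('top','scene'):
    c=arm.camera_model(n);R=np.array(c['R']);print(n,-R.T@np.array(c['t']),np.round(R,3).tolist(),np.round(c['intrinsics'],1).tolist())
    im=arm.capture(n);np.save(n+'.npy',im);save(cv2.resize(im,(800,600),interpolation=cv2.INTER_CUBIC),n+'0.png')
E
```

```text
{'t': 0.0, 'joint_pos': array([ 1.50258850e+00,  2.55710667e-01,  1.06998018e-01, -4.69321090e-04,
       -1.42389272e+00, -2.84588061e-01]), 'qd': array([ 7.94272979e-04, -1.33135354e-04, -2.50960980e-04,  2.87017012e-04,
       -1.37241893e-03, -6.67391021e-05]), 'joint_torque': array([ 3.40278775e-04, -3.86631560e+01,  2.37940156e+01,  5.36489010e+00,
       -5.98781291e-03,  2.49367567e-06]), 'eef_pos': array([0.18979621, 0.51560566, 0.19151327]), 'tcp_rot': array([ 9.24295603e-04,  9.84475689e-01, -1.75518503e-01, -1.33075252e-04]), 'force': array([-0.55542557,  0.37583628,  0.22908545]), 'wrist_torque': array([-0.01542423,  0.0060529 , -0.0305517 ]), 'grip_force': 0.0, 'grip_width': 1.0000947571229222}
top [0.43371028 0.02918021 1.1128274 ] [[0.016, -1.0, 0.009], [-0.987, -0.017, -0.157], [0.157, -0.007, -0.988]] [[365.0, 0.0, 251.6], [0.0, 365.0, 194.2], [0.0, 0.0, 1.0]]
scene [ 0.19274323 -0.66832652  0.93273903] [[0.852, -0.523, -0.006], [-0.391, -0.629, -0.672], [0.348, 0.575, -0.74]] [[367.2, 0.0, 259.2], [0.0, 367.2, 192.9], [0.0, 0.0, 1.0]]
```

View pics/top0.png

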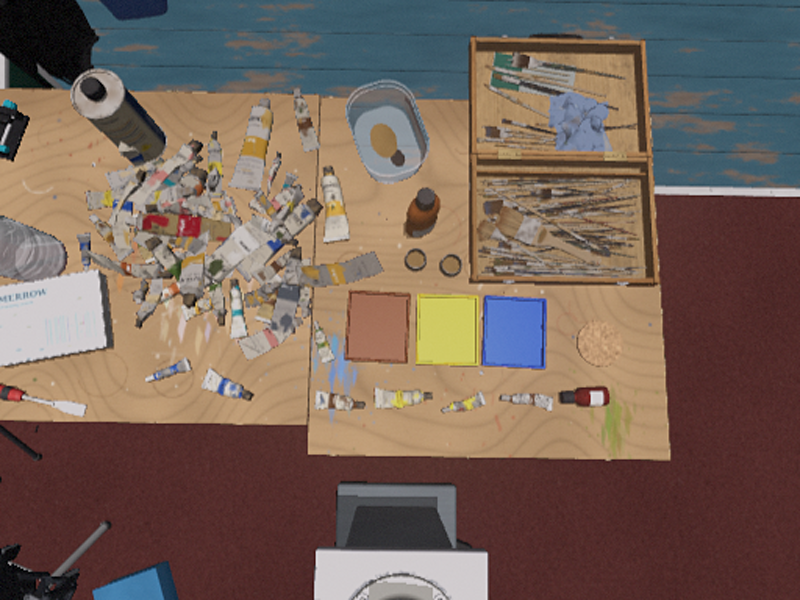

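View pics/scene0.png

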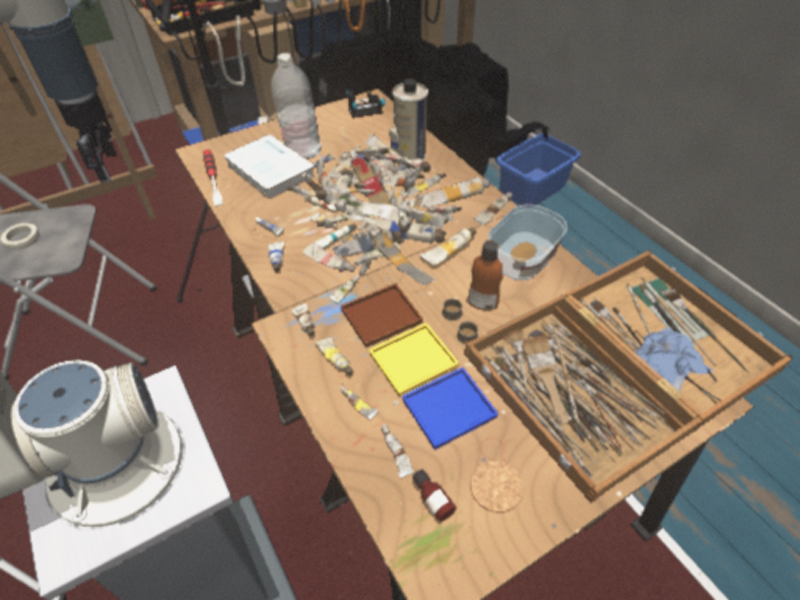

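```bash
python3 - <<'E'
from h import *
im=np.load('top.npy')
k=.64
for n,(u,v) in dict(t14=(340,401),t08=(402,399),t19=(463,403),t4=(527,400),cap=(564,397),foot=(609,396),coaster=(599,343),tb=(378,327),ty=(447,330),tbl=(514,332),green=(323,342),blueA=(168,370),blueB=(228,385)).items():
    print(n,ray('top',u*k,v*k,.01).round(3))
c=im[240:270,195:395]
a=cv2.resize(c,(800,120),interpolation=cv2.INTER_CUBIC)
b=cv2.resize(im[225:260,85:185],(800,280),interpolation=cv2.INTER_CUBIC)
s=np.load('scene.npy')
d=cv2.resize(s[190:340,180:300],(480,600),interpolation=cv2.INTER_CUBIC)
save(np.vstack([a,b]),'crop1.png');save(d,'crop2.png')
E
```

```text
t14 [0.419 0.12  0.01 ]
t08 [0.425 0.002 0.01 ]
t19 [ 0.419 -0.115  0.01 ]
t4 [ 0.427 -0.237  0.01 ]
cap [ 0.433 -0.308  0.01 ]
foot [ 0.437 -0.395  0.01 ]
coaster [ 0.538 -0.38   0.01 ]
tb [0.562 0.05  0.01 ]
ty [ 0.559 -0.084  0.01 ]
tbl [ 0.557 -0.215  0.01 ]
green [0.531 0.156 0.01 ]
blueA [0.473 0.451 0.01 ]
blueB [0.446 0.334 0.01 ]
```

View pics/crop1.png

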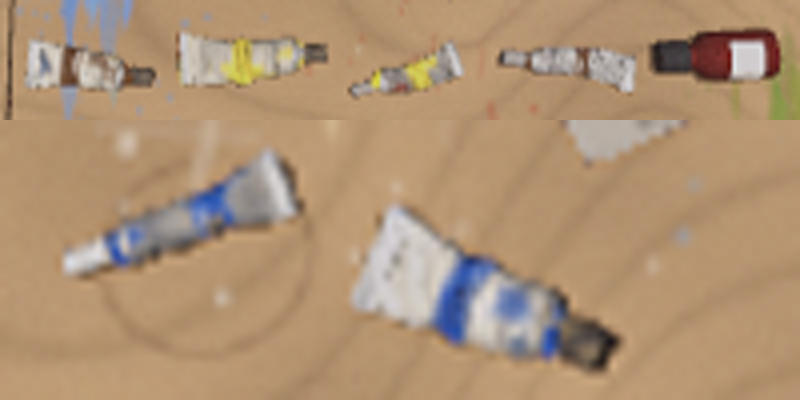

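View pics/crop2.png

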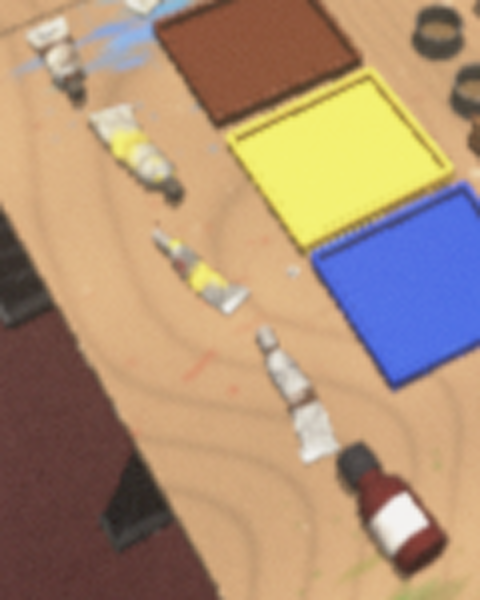

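Top view: six tubes are present (14, 08, 19, 16 in the front row; blue 20 and 12 farther left), with the bottle at about (563..609, 396), cap to the left. Coaster is at (599, 343), trays brown/yellow/blue from left to right.

```bash
cat >> h.py <<'E'
from scipy.spatial.transform import Rotation as Ro
def ori(yaw,a=0,head=None):
    """tool z tilted a deg from down towards heading yaw-90 ; closing axis (tool y) at yaw deg"""
    y=np.array([np.cos(np.radians(yaw)),np.sin(np.radians(yaw)),0])
    h=np.array([y[1],-y[0],0]); z=np.sin(np.radians(a))*h-np.cos(np.radians(a))*np.array([0,0,1.])
    return np.stack([np.cross(y,z),y,z],1)
def cur():
    s=arm.sense();q=s['tcp_rot'];return np.array(s['eef_pos']),Ro.from_quat([q[1],q[2],q[3],q[0]]).as_matrix(),s
def plan(*wps):
    p,R,s=cur();print('t',round(s['t'],1),'p',p.round(4),'q',np.round(s['joint_pos'],2),'w',round(s['grip_width'],3),'F',np.round(s['force'],1))
    for P,Q in wps:
        Q=R if Q is None else Q
        print('lin',(R.T@(np.array(P)-p)*1000).round(1).tolist(),'tw',np.degrees(Ro.from_matrix(R.T@Q).as_rotvec()).round(1).tolist())
E
python3 - <<'E'
from h import *
k=lambda u,v:(195+(u+.5)/4-.5,240+(v+.5)/4-.5)
c=ray('top',*k(653,57),.0185);f=ray('top',*k(780,55),.0185);print(c,f,np.linalg.norm(c-f))
plan(([.34,.2,.25],ori(200)),([.43,-.33,.22],ori(180)))
E
```

```text
[ 0.43392043 -0.29640352  0.0185    ] [ 0.43685179 -0.39099461  0.0185    ] 0.09463649285234817
t 0.1 p [0.1898 0.5157 0.1916] q [ 1.5   0.26  0.11 -0.   -1.42 -0.28] w 1.0 F [-0.6  0.3  0.6]
lin [250.0, 244.4, -58.0] tw [0.1, -0.0, 49.8]
lin [517.7, 710.6, -27.2] tw [0.1, -0.1, 69.8]
```

Emit:
drive_tool(rows=[{"linear": [50, 49, -12], "twist": [0, 0, 10], "hand": 1}, {"linear": [100, 98, -24], "twist": [0, 0, 20], "hand": 1}, {"linear": [150, 147, -36], "twist": [0, 0, 30], "hand": 1}, {"linear": [200, 196, -48], "twist": [0, 0, 40], "hand": 1}, {"linear": [250, 244, -58], "twist": [0, 0, 50], "hand": 1}, {"linear": [270, 280, -58], "twist": [0, 0, 52], "hand": 1}, {"linear": [290, 316, -58], "twist": [0, 0, 54], "hand": 1}, {"linear": [310, 352, -58], "twist": [0, 0, 56], "hand": 1}])

```text
t: 0.9
eef_pos: [0.3407, 0.1491, 0.2465]
tcp_rot: [-0.0, 0.786, -0.618, -0.0]
force: [1.1, 0.1, 0.8]
grip_width: 1.0
grip_force: 0.0
```

```bash
python3 - <<'E'
from h import *
plan(([.41,.05,.25],ori(180)),([.43,-.33,.23],ori(180)))
E
```

```text
t 0.9 p [0.3407 0.1491 0.2465] q [ 0.84 -0.12 -0.16 -0.   -1.53 -0.6 ] w 1.0 F [1.1 0.1 0.8]
lin [112.8, -43.8, -3.5] tw [-0.0, 0.0, 13.7]
lin [486.7, 26.8, 16.4] tw [-0.0, 0.0, 13.7]
```

Emit:
drive_tool(rows=[{"linear": [50, -20, -2], "twist": [0, 0, 4], "hand": 1}, {"linear": [100, -40, -4], "twist": [0, 0, 10], "hand": 1}, {"linear": [150, -34, 0], "twist": [0, 0, 14], "hand": 1}, {"linear": [200, -26, 2], "twist": [0, 0, 14], "hand": 1}, {"linear": [250, -17, 5], "twist": [0, 0, 14], "hand": 1}, {"linear": [300, -8, 8], "twist": [0, 0, 14], "hand": 1}, {"linear": [350, 1, 10], "twist": [0, 0, 14], "hand": 1}, {"linear": [400, 10, 12], "twist": [0, 0, 14], "hand": 1}])

```text
t: 1.7
eef_pos: [0.425, -0.2303, 0.2345]
tcp_rot: [0.0, -0.706, 0.708, 0.0]
force: [1.5, 0.4, 0.7]
grip_width: 1.002
grip_force: 0.0
```

Emit:
drive_tool(rows=[{"linear": [40, 0, 0], "twist": [0, 0, 0], "hand": 1}, {"linear": [40, 0, 0], "twist": [0, 0, 0], "hand": 1}, {"linear": [40, 0, 0], "twist": [0, 0, 0], "hand": 1}])

```text
t: 2.0
eef_pos: [0.4249, -0.2688, 0.234]
tcp_rot: [-0.0, -0.705, 0.709, 0.001]
force: [-0.5, -0.1, 0.3]
grip_width: 1.001
grip_force: 0.0
```

```bash
python3 - <<'E'
from h import *
plan(([.43,-.33,.23],ori(180)))
c=arm.camera_model('wrist');im=arm.capture('wrist')
np.savez('w1.npz',im=im,**c);R=np.array(c['R']);print(-R.T@np.array(c['t']),R.round(3).tolist(),np.round(c['intrinsics'],0).tolist())
save(cv2.resize(im,(640,480)),'w1.png')
E
```

```text
t 2.0 p [ 0.4249 -0.2688  0.234 ] q [-0.25  0.15  0.08 -0.   -1.5   0.25] w 1.001 F [-0.5 -0.1  0.3]
lin [61.1, -5.5, 3.9] tw [0.1, 0.0, -0.3]
[ 0.42476455 -0.34287833  0.41514139] [[-1.0, 0.006, 0.001], [0.006, 0.958, 0.286], [0.0, 0.286, -0.958]] [[291.0, 0.0, 253.0], [0.0, 291.0, 194.0], [0.0, 0.0, 1.0]]
```

View pics/w1.png

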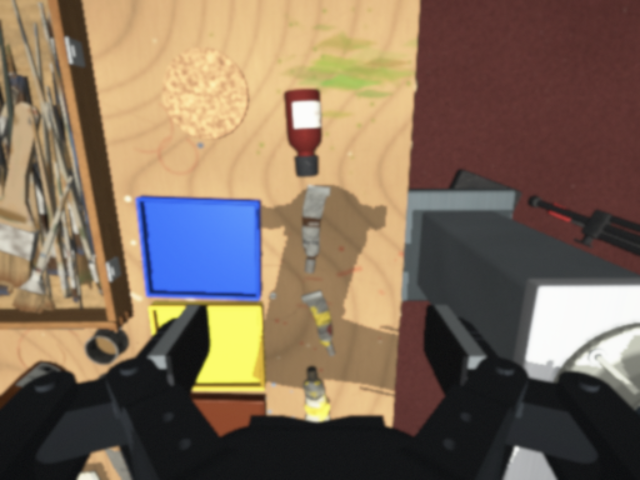

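Wrist view: bottle from foot (302, 90) to cap (307, 175); coaster centre (205, 93); tube_16 (315, 228), tube_19 (320, 322), blue tray (202, 247).

```bash
cat >> h.py <<'E'
def region(im,cm,box,z,kind='any'):
    """largest non-wood blob in box (u0,v0,u1,v1); minAreaRect rays -> centre, axis angle deg, length,width"""
    u0,v0,u1,v1=box; a=cv2.cvtColor(im[v0:v1,u0:u1],cv2.COLOR_RGB2LAB).astype(float)
    bg=np.median(np.concatenate([a[0],a[-1],a[:,0],a[:,-1]]),0)
    d=np.linalg.norm((a-bg)*[.5,1,1],axis=2); m=(d>14).astype(np.uint8)
    m=cv2.morphologyEx(m,cv2.MORPH_OPEN,np.ones((2,2),np.uint8));m=cv2.morphologyEx(m,cv2.MORPH_CLOSE,np.ones((4,4),np.uint8))
    cs,_=cv2.findContours(m,0,2);c=max(cs,key=cv2.contourArea)[:,0,:]+[u0,v0]
    P=np.array([ray(cm,u,v,z)[:2] for u,v in c],np.float32)
    (cx,cy),(w,h),_=r=cv2.minAreaRect(P);b=cv2.boxPoints(r)
    e1,e2=b[1]-b[0],b[2]-b[1];e=e1 if np.linalg.norm(e1)>np.linalg.norm(e2) else e2
    print(box,'c',round(cx,4),round(cy,4),'ang',round(np.degrees(np.arctan2(e[1],e[0]))%180,1),'LW mm',round(max(w,h)*1e3),round(min(w,h)*1e3),'area px',m.sum())
    return P
E
python3 - <<'E'
from h import *
d=np.load('w1.npz');im=d['im'];cm={k:d[k] for k in('intrinsics','R','t')}
region(im,cm,(220,65,268,145),.0185)
for b in[(225,146,270,222),(232,228,278,288)]: region(im,cm,b,.006)
P=region(im,cm,(124,34,205,116),.005);print(cv2.minEnclosingCircle(P))
P=region(im,cm,(224,118,270,143),.0185);
print('cap end',ray(cm,307*.8,175*.8,.0185),'foot',ray(cm,302*.8,90*.8,.0185))
for z,(u,v) in [(.015,(202,247)),(.015,(207,345))]: print(ray(cm,u*.8,v*.8,z))
E
```

```text
(220, 65, 268, 145) c 0.4314 -0.3447 ang 89.6 LW mm 98 50 area px 1993
(225, 146, 270, 222) c 0.4348 -0.237 ang 88.1 LW mm 110 62 area px 1512
(232, 228, 278, 288) c 0.4142 -0.1113 ang 109.8 LW mm 91 26 area px 589
(124, 34, 205, 116) c 0.5563 -0.3758 ang 179.7 LW mm 12 10 area px 263
((0.5559693574905396, -0.3763750195503235), 0.00724529754370451)
(224, 118, 270, 143) c 0.4337 -0.3139 ang 89.9 LW mm 31 29 area px 507
cap end [ 0.43458874 -0.30084746  0.0185    ] foot [ 0.43850777 -0.38585512  0.0185    ]
[ 0.55669566 -0.21924837  0.015     ]
[ 0.56276732 -0.09071479  0.015     ]
```

```bash
python3 - <<'E'
from h import *
d=np.load('w1.npz');cm={k:d[k] for k in('intrinsics','R','t')}
print('coaster',ray(cm,205*.8,93*.8,.005),ray('top',599*.64-.3,343*.64-.3,.005))
Q=ori(182.6,-45);g=np.array([.4369,-.350,.0185])
plan((g-.09*Q[:,2],Q),(g+.011*Q[:,2],Q))
E
```

```text
coaster [ 0.54064449 -0.38499645  0.005     ] [ 0.5395139  -0.38061159  0.005     ]
t 2.0 p [ 0.4251 -0.2681  0.2344] q [-0.25  0.15  0.08 -0.   -1.5   0.25] w 1.001 F [ 0.4  0.9 -0.4]
lin [18.4, -9.1, 152.3] tw [1.2, 45.0, -2.7]
lin [89.8, -12.7, 223.6] tw [1.2, 45.0, -2.7]
```

Emit:
drive_tool(rows=[{"linear": [5, -2, 30], "twist": [0, 8, 0], "hand": 1}, {"linear": [8, -4, 60], "twist": [0, 16, -1], "hand": 1}, {"linear": [12, -6, 90], "twist": [0.5, 24, -1], "hand": 1}, {"linear": [15, -8, 110], "twist": [1, 32, -2], "hand": 1}, {"linear": [17, -9, 130], "twist": [1, 40, -2.5], "hand": 1}, {"linear": [18.4, -9.1, 145], "twist": [1.2, 45, -2.7], "hand": 1}, {"linear": [18.4, -9.1, 152.3], "twist": [1.2, 45, -2.7], "hand": 1}, {"linear": [18.4, -9.1, 152.3], "twist": [1.2, 45, -2.7], "hand": 1}])

```text
t: 2.85
eef_pos: [0.4339, -0.2857, 0.0816]
tcp_rot: [0.264, 0.669, -0.637, 0.277]
force: [-0.6, -0.2, 0.5]
grip_width: 1.0
grip_force: 0.0
```

```bash
python3 - <<'E'
from h import *
Q=ori(182.6,-45);g=np.array([.4369,-.350,.0185])
plan((g-.09*Q[:,2],Q),(g+.011*Q[:,2],Q))
c=arm.camera_model('wrist');im=arm.capture('wrist')
save(cv2.resize(im,(512,384)),'w2.png')
E
```

```text
t 2.9 p [ 0.4339 -0.2857  0.0816] q [ 0.18  0.21 -0.88  1.04 -0.95 -0.96] w 1.0 F [-0.6 -0.2  0.5]
lin [0.9, -0.1, 0.2] tw [-0.1, 0.0, 0.2]
lin [0.9, 0.1, 101.2] tw [-0.1, 0.0, 0.2]
```

View pics/w2.png

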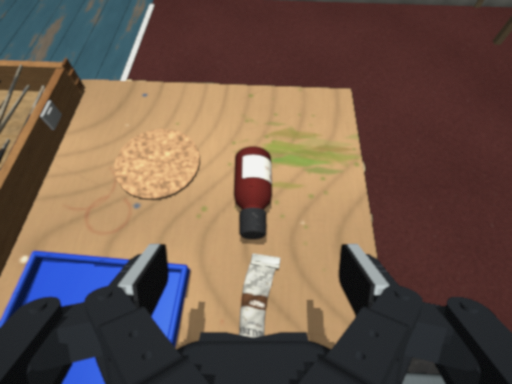

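Bottle body at (253,180), aligned and centred between the fingers (x≈150..360). Advance and grip.

Emit:
drive_tool(newtons=50, rows=[{"linear": [0.9, 0, 35], "twist": [0, 0, 0], "hand": 1}, {"linear": [0.9, 0, 70], "twist": [0, 0, 0], "hand": 1}, {"linear": [0.9, 0, 92], "twist": [0, 0, 0], "hand": 1}, {"linear": [0.9, 0, 101], "twist": [0, 0, 0], "hand": 1}, {"linear": [0.9, 0, 101], "twist": [0, 0, 0], "hand": 0.3}, {"linear": [0.9, 0, 101], "twist": [0, 0, 0], "hand": 0.3}, {"linear": [0.9, 0, 101], "twist": [0, 0, 0], "hand": 0.3}, {"linear": [0.9, 0, 101], "twist": [0, 0, 0], "hand": 0.3}])

```text
t: 3.7
eef_pos: [0.4389, -0.3583, 0.0128]
tcp_rot: [0.263, 0.668, -0.638, 0.278]
force: [-0.9, -0.3, 0.2]
grip_width: 0.33
grip_force: 0.0
```

```bash
python3 - <<'E'
from h import *
p,R,s=cur();print(s['grip_width'],s['grip_force'])
# lift 150 mm, then swing tilt in air
plan((p+[0,0,.15],None),(p+[0,0.,.17],ori(182.6,45)),([.46,-.30,.2],ori(100,45)))
E
```

```text
0.3298367510210941 0.0
t 3.7 p [ 0.4389 -0.3583  0.0128] q [-0.14  0.34 -0.95  1.48 -0.77 -1.18] w 0.33 F [-0.9 -0.3  0.2]
lin [106.1, -0.5, -106.0] tw [0.0, 0.0, 0.0]
lin [120.3, -0.6, -120.1] tw [-0.2, -90.0, 0.1]
lin [92.0, -24.4, -172.7] tw [-0.2, -72.5, 90.3]
```

```bash
python3 - <<'E'
from h import *
im=arm.capture('wrist');c=arm.capture('scene')
save(np.vstack([cv2.resize(im[20:320],(440,258)),cv2.resize(c[230:360,200:350],(440,340),interpolation=cv2.INTER_CUBIC)]),'w3.png')
print(cur()[2]['grip_width'],cur()[2]['grip_force'])
E
```

```text
0.3015659101353641 0.0
```

View pics/w3.png

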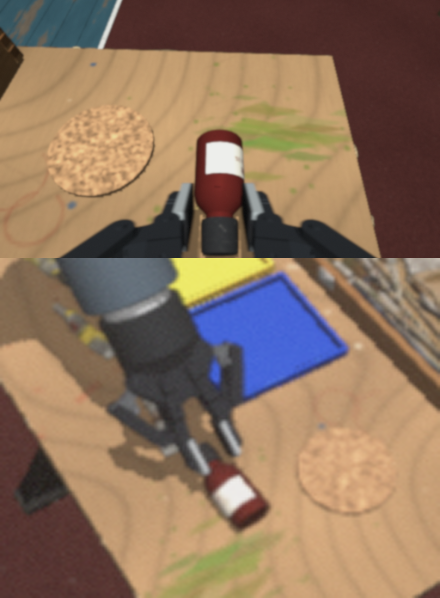

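```bash
python3 - <<'E'
from h import *
k=512/440
for n,u,v,z in(('foot top',219,131,.037),('capend low',220,254,.0055),('capend top',220,219,.0315),('bodyend L',197,190,.0185),('bodyend R',243,190,.0185)):
    print(n,ray('wrist',u*k,20+v*300/258,z))
p,R,s=cur();print(p,R[:,2])
plan((p-.09*R[:,2],None))
E
```

```text
foot top [ 0.43856064 -0.38208949  0.037     ]
capend low [ 0.43418136 -0.30168966  0.0055    ]
capend top [ 0.43511046 -0.31958634  0.0315    ]
bodyend L [ 0.45271685 -0.34258362  0.0185    ]
bodyend R [ 0.41939054 -0.34414134  0.0185    ]
[ 0.43857273 -0.35823547  0.01236093] [ 0.03531986 -0.70650323 -0.70682791]
t 3.8 p [ 0.4386 -0.3582  0.0124] q [-0.14  0.34 -0.95  1.48 -0.77 -1.18] w 0.302 F [ 0.9 -0.9  0.7]
lin [-0.0, 0.0, -90.0] tw [0.0, 0.0, 0.0]
```

Fingers aren't touching yet (opening fraction isn't linear in width; bottle unmoved). Close further.

Emit:
drive_tool(newtons=40, rows=[{"linear": [0, 0, 0], "twist": [0, 0, 0], "hand": 0.15}, {"linear": [0, 0, 0], "twist": [0, 0, 0], "hand": 0.0}, {"linear": [0, 0, 0], "twist": [0, 0, 0], "hand": 0.0}, {"linear": [0, 0, 0], "twist": [0, 0, 0], "hand": 0.0}, {"linear": [0, 0, 0], "twist": [0, 0, 0], "hand": 0.0}])

```text
t: 4.3
eef_pos: [0.4378, -0.3587, 0.0117]
tcp_rot: [0.264, 0.668, -0.638, 0.277]
force: [0.4, -0.4, 0.4]
grip_width: 0.002
grip_force: 0.0
```

```bash
python3 - <<'E'
from h import *
im=arm.capture('wrist');c=arm.capture('scene')
save(np.vstack([cv2.resize(im[20:320],(440,258)),cv2.resize(c[230:360,200:350],(440,340),interpolation=cv2.INTER_CUBIC)]),'w4.png')
p,R,s=cur();print(p,s['grip_width'],s['grip_force'])
E
```

```text
[ 0.43785003 -0.35872926  0.01173283] 0.0029493547742085184 0.0
```

View pics/w4.png

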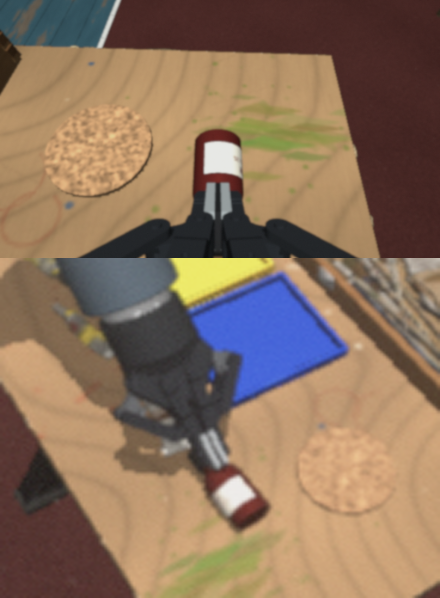

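```bash
python3 - <<'E'
from h import *
p,R,s=cur()
def proj(n,X):
    c=arm.camera_model(n);x=np.array(c['R'])@X+np.array(c['t']);x=np.array(c['intrinsics'])@x;return x[:2]/x[2]
for d in(0,.019,.04):
    X=p-d*R[:,2];w=proj('wrist',X);sc=proj('scene',X)
    print(d,'w4 crop px',w[0]*440/512,(w[1]-20)*.86,'scene crop',(sc[0]-200)*440/150,258+(sc[1]-230)*340/130)
for n,X in(('foot',[.4385,-.3859,.0185]),('cap',[.4346,-.3008,.0185])):
    w=proj('wrist',X);sc=proj('scene',X);print(n,w[0]*440/512,(w[1]-20)*.86,(sc[0]-200)*440/150,258+(sc[1]-230)*340/130)
print(s['joint_pos'])
E
```

```text
0 w4 crop px 217.51105855255742 174.14430738462463 scene crop 233.2468915549103 494.9242223575874
0.019 w4 crop px 217.50634684198698 184.3807463926491 scene crop 224.66100285823447 478.25338597994477
0.04 w4 crop px 217.49985553590005 198.48345025115879 scene crop 215.11931379386422 459.7267147432152
foot 218.26464312399207 139.52415260103433 251.72226559263493 515.0427806850088
cap 218.35752071850948 253.8305224190622 194.88571517572703 446.38962565482075
[-0.14355087  0.34019103 -0.95500274  1.48022257 -0.77150051 -1.17921362]
```

```bash
python3 - <<'E'
from h import *
np.save('w4.npy',arm.capture('wrist'))
E
```

Emit:
drive_tool(rows=[{"linear": [0, 0, -40], "twist": [0, 0, 0], "hand": 0}, {"linear": [0, 0, -80], "twist": [0, 0, 0], "hand": 0}, {"linear": [0, 0, -90], "twist": [0, 0, 0], "hand": 0}, {"linear": [0, 0, -90], "twist": [0, 0, 0], "hand": 0}])

```text
t: 4.85
eef_pos: [0.4367, -0.2936, 0.0766]
tcp_rot: [0.262, 0.669, -0.638, 0.279]
force: [-0.0, 0.5, -0.5]
grip_width: 0.003
grip_force: 0.0
```

```bash
python3 - <<'E'
from h import *
a=np.load('w4.npy');b=arm.capture('wrist');np.savez('w5.npz',im=b,**arm.camera_model('wrist'))
print(cur()[0])
v=np.vstack([cv2.resize(x[140:300,160:350],(640,290*1)) for x in(a,b)]);save(v,'w5.png')
E
```

```text
[ 0.43559272 -0.29443872  0.07564503]
```

View pics/w5.png

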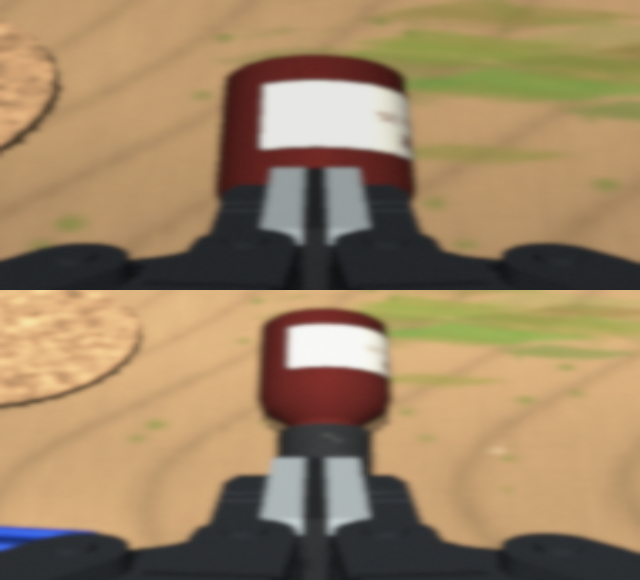

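```bash
python3 - <<'E'
from h import *
p,R,s=cur();cm=arm.camera_model('wrist')
Rc=np.array(cm['R']);o=-Rc.T@np.array(cm['t']);d=Rc.T@np.linalg.solve(np.array(cm['intrinsics']),[253,231.6,1]);
oo=R.T@(o-p);dd=R.T@d;print('cam in tool',oo.round(4))
for x in(0,.006,.011,.015):
    t=(x-oo[0])/dd[0];print(x,(oo+t*dd).round(4))
b=arm.capture('scene');np.savez('s5.npz',im=b)
def proj(n,X):
    c=arm.camera_model(n);x=np.array(c['R'])@X+np.array(c['t']);x=np.array(c['intrinsics'])@x;return x[:2]/x[2]
u,v=proj('scene',p);print(u,v,[proj('scene',p-k*R[:,2]).round(1).tolist() for k in(.02,.04)])
u,v=int(u),int(v)
cr=cv2.resize(b[v-45:v+30,u-50:u+50],(640,480),interpolation=cv2.INTER_CUBIC);save(cr,'s5.png');print(u,v)
E
```

```text
cam in tool [ 0.0734  0.     -0.1804]
0 [ 0.     -0.0001 -0.0148]
0.006 [ 0.006  -0.     -0.0284]
0.011 [ 0.011  -0.     -0.0397]
0.015 [ 0.015  -0.     -0.0487]
265.6244187975316 289.6810228524465 [[262.5, 282.8], [259.3, 275.9]]
265 289
```

View pics/s5.png

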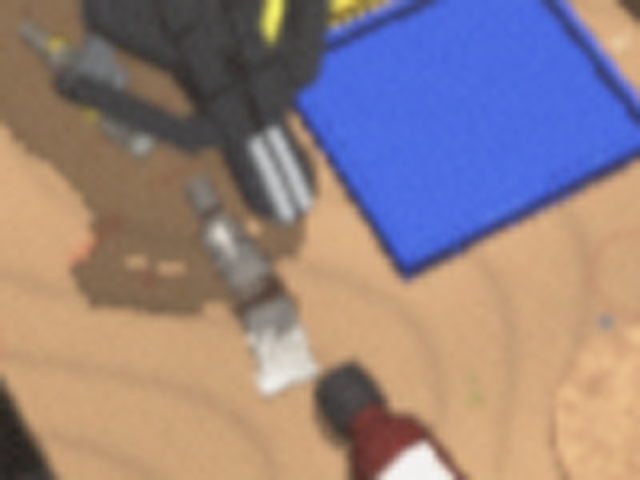

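```bash
python3 - <<'E'
from h import *
p,R,s=cur()
c=arm.camera_model('scene');Rc=np.array(c['R']);o=-Rc.T@np.array(c['t']);d=Rc.T@np.linalg.solve(np.array(c['intrinsics']),[260.3,276.8,1])
oo=R.T@(o-p);dd=R.T@d;t=(0-oo[1])/dd[1];print('scene ray at tool y=0:',(oo+t*dd).round(4))
plan(([.375,-.34,.06],ori(182.6)),([.375,-.34,.0],ori(182.6)))
E
```

```text
scene ray at tool y=0: [ 0.0078  0.     -0.0403]
t 5.0 p [ 0.4347 -0.2951  0.0751] q [ 0.15  0.22 -0.89  1.08 -0.93 -0.98] w 0.002 F [-1.4  0.2 -0.2]
lin [19.1, 61.7, 40.3] tw [-0.1, -45.0, 0.1]
lin [-23.3, 61.8, 82.7] tw [-0.1, -45.0, 0.1]
```

Emit:
drive_tool(rows=[{"linear": [5, 20, -20], "twist": [0, -8, 0], "hand": 0}, {"linear": [10, 40, -10], "twist": [0, -16, 0], "hand": 0}, {"linear": [19, 61, 0], "twist": [0, -24, 0], "hand": 0}, {"linear": [19, 61.7, 20], "twist": [0, -32, 0], "hand": 0}, {"linear": [19, 61.7, 40], "twist": [0, -40, 0], "hand": 0}, {"linear": [19, 61.7, 40], "twist": [0, -45, 0], "hand": 0}, {"linear": [19, 61.7, 40], "twist": [0, -45, 0], "hand": 0}, {"linear": [-2, 61.7, 61], "twist": [0, -45, 0], "hand": 0}])

```text
t: 5.75
eef_pos: [0.3775, -0.3457, 0.033]
tcp_rot: [-0.002, 0.721, -0.693, 0.004]
force: [1.2, -0.3, -0.7]
grip_width: -0.002
grip_force: 0.0
```

Emit:
drive_tool(rows=[{"linear": [0, 0, 8], "twist": [0, 0, 0], "hand": 0}, {"linear": [0, 0, 16], "twist": [0, 0, 0], "hand": 0}, {"linear": [0, 0, 22], "twist": [0, 0, 0], "hand": 0}, {"linear": [0, 0, 25], "twist": [0, 0, 0], "hand": 0}, {"linear": [0, 0, 25], "twist": [0, 0, 0], "hand": 0}])

```text
t: 6.25
eef_pos: [0.3752, -0.3393, 0.0059]
tcp_rot: [-0.0, 0.724, -0.69, 0.001]
force: [-0.3, -0.7, 0.1]
grip_width: -0.003
grip_force: 0.0
```

```bash
python3 - <<'E'
from h import *
plan(([.375,-.34,.0],ori(182.6)),([.375,-.34,-.03],ori(182.6)))
b=arm.capture('scene');p,R,s=cur()
c=arm.camera_model('scene')
def proj(X):
    x=np.array(c['R'])@X+np.array(c['t']);x=np.array(c['intrinsics'])@x;return x[:2]/x[2]
print(proj(p),proj(p-.04*R[:,2]));u,v=map(int,proj(p))
save(cv2.resize(b[v-60:v+30,u-60:u+60],(640,480),interpolation=cv2.INTER_CUBIC),'s6.png')
E
```

```text
t 6.2 p [ 0.3752 -0.3393  0.0059] q [-0.43  0.31 -0.32 -0.   -0.94  0.47] w -0.003 F [-0.3 -0.7  0.1]
lin [0.7, 0.3, 5.9] tw [-0.1, -0.0, 0.1]
lin [0.7, 0.3, 35.9] tw [-0.1, -0.0, 0.1]
[254.95373708 327.73099992] [254.69042692 321.26665663]
```

View pics/s6.png

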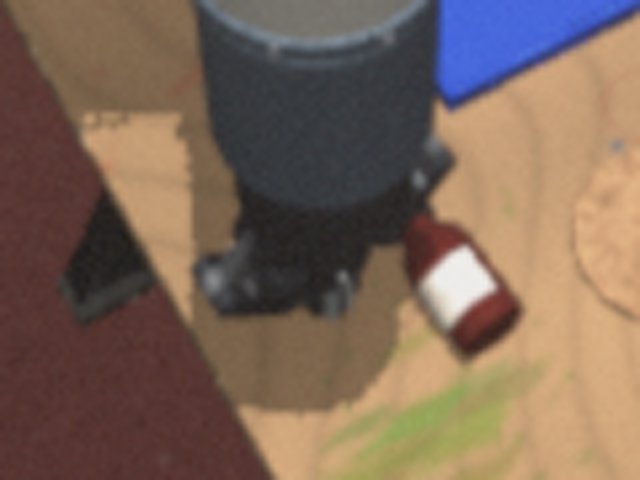

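Emit:
drive_tool(rows=[{"linear": [0, 0, 5], "twist": [0, 0, 0], "hand": 0}, {"linear": [0, 0, 9], "twist": [0, 0, 0], "hand": 0}, {"linear": [0, 0, 9], "twist": [0, 0, 0], "hand": 0}])

```text
t: 6.6
eef_pos: [0.3749, -0.3393, -0.0038]
tcp_rot: [-0.0, 0.723, -0.69, 0.0]
force: [-0.6, 0.4, 0.2]
grip_width: 0.0
grip_force: 0.0
```

Emit:
drive_tool(rows=[{"linear": [0, 0, 5], "twist": [0, 0, 0], "hand": 0}, {"linear": [0, 0, 10], "twist": [0, 0, 0], "hand": 0}, {"linear": [0, 0, 15], "twist": [0, 0, 0], "hand": 0}, {"linear": [0, 0, 20], "twist": [0, 0, 0], "hand": 0}, {"linear": [0, 0, 20], "twist": [0, 0, 0], "hand": 0}])

```text
t: 7.1
eef_pos: [0.3746, -0.3393, -0.0242]
tcp_rot: [-0.0, 0.723, -0.691, -0.0]
force: [-0.1, -0.1, 0.1]
grip_width: 0.003
grip_force: 0.0
```

Emit:
drive_tool(rows=[{"linear": [0, 0, 4], "twist": [0, 0, 0], "hand": 0}, {"linear": [0, 0, 4], "twist": [0, 0, 0], "hand": 0}])

```text
t: 7.3
eef_pos: [0.375, -0.3395, -0.0276]
tcp_rot: [-0.0, 0.723, -0.691, 0.0]
force: [-0.5, 0.0, -0.4]
grip_width: 0.006
grip_force: 0.0
```

Emit:
drive_tool(rows=[{"linear": [0, 0, 3], "twist": [0, 0, 0], "hand": 0}, {"linear": [0, 0, 3], "twist": [0, 0, 0], "hand": 0}])

```text
t: 7.5
eef_pos: [0.3751, -0.3395, -0.0305]
tcp_rot: [-0.0, 0.723, -0.69, 0.0]
force: [0.8, -0.5, -0.7]
grip_width: -0.006
grip_force: 0.0
```

Emit:
drive_tool(rows=[{"linear": [0, 0, 3], "twist": [0, 0, 0], "hand": 0}, {"linear": [0, 0, 3], "twist": [0, 0, 0], "hand": 0}])

```text
t: 7.7
eef_pos: [0.3751, -0.3395, -0.0336]
tcp_rot: [-0.0, 0.723, -0.691, 0.0]
force: [-0.1, 0.6, 0.0]
grip_width: 0.003
grip_force: 0.0
```

Emit:
drive_tool(rows=[{"linear": [0, 0, 2], "twist": [0, 0, 0], "hand": 0}, {"linear": [0, 0, 2], "twist": [0, 0, 0], "hand": 0}])

```text
t: 7.9
eef_pos: [0.3751, -0.3396, -0.0355]
tcp_rot: [-0.0, 0.723, -0.69, 0.0]
force: [0.6, -0.1, -0.2]
grip_width: 0.002
grip_force: 0.0
```

Emit:
drive_tool(rows=[{"linear": [0, 0, 2], "twist": [0, 0, 0], "hand": 0}, {"linear": [0, 0, 2], "twist": [0, 0, 0], "hand": 0}])

```text
t: 8.1
eef_pos: [0.3752, -0.3396, -0.0374]
tcp_rot: [-0.0, 0.723, -0.69, 0.0]
force: [-0.1, 1.5, 0.3]
grip_width: 0.001
grip_force: 0.0
```

Emit:
drive_tool(rows=[{"linear": [0, 0, 2], "twist": [0, 0, 0], "hand": 0}, {"linear": [0, 0, 2], "twist": [0, 0, 0], "hand": 0}])

```text
t: 8.3
eef_pos: [0.3755, -0.3398, -0.0388]
tcp_rot: [-0.0, 0.723, -0.69, 0.001]
force: [-0.6, 1.0, 3.9]
grip_width: -0.001
grip_force: 2.0
```

Emit:
drive_tool(rows=[{"linear": [0, 0, 1], "twist": [0, 0, 0], "hand": 0}, {"linear": [0, 0, 1], "twist": [0, 0, 0], "hand": 0}])

```text
t: 8.5
eef_pos: [0.3755, -0.3399, -0.0388]
tcp_rot: [-0.0, 0.724, -0.69, 0.001]
force: [-3.2, 3.2, 13.2]
grip_width: 0.006
grip_force: 6.5
```

Emit:
drive_tool(rows=[{"linear": [0, 0, 1], "twist": [0, 0, 0], "hand": 0}, {"linear": [0, 0, 1], "twist": [0, 0, 0], "hand": 0}])

```text
t: 8.7
eef_pos: [0.3756, -0.3399, -0.0389]
tcp_rot: [-0.0, 0.724, -0.69, 0.001]
force: [-5.4, 6.2, 21.3]
grip_width: 0.001
grip_force: 10.9
```

Emit:
drive_tool(rows=[{"linear": [0, 0, 1], "twist": [0, 0, 0], "hand": 0}, {"linear": [0, 0, 1], "twist": [0, 0, 0], "hand": 0}])

```text
t: 8.9
eef_pos: [0.3756, -0.3399, -0.0389]
tcp_rot: [-0.0, 0.724, -0.69, 0.001]
force: [-7.7, 10.3, 30.9]
grip_width: -0.0
grip_force: 15.3
```

Tip contact occurs at a reading of z = −38.8 mm: the real fingertips lie 38.8 mm behind the reported TCP. I'll build that in.

```bash
cat >> h.py <<'E'
OFF=.0388
def plant(*wps):
    "waypoints for the true (shut) fingertip"
    _,R,_=cur()
    plan(*[(np.array(P)+OFF*(R if Q is None else Q)[:,2],Q) for P,Q in wps])
E
python3 - <<'E'
from h import *
Q=ori(182.6,-45);g=np.array([.4369,-.350,.0185])
p,R,s=cur()
plant((p-OFF*R[:,2]+[0,.0,.1],None),(g-.08*Q[:,2],Q),(g+.013*Q[:,2],Q))
E
```

```text
t 8.9 p [ 0.3756 -0.3399 -0.0389] q [-0.43  0.37 -0.38  0.   -0.82  0.47] w -0.0 F [-7.7 10.3 30.9]
lin [0.2, -0.2, -100.0] tw [0.0, 0.0, 0.0]
lin [-16.0, -61.0, -86.5] tw [-0.2, 44.9, 0.1]
lin [49.7, -60.7, -20.6] tw [-0.2, 44.9, 0.1]
```

Emit:
drive_tool(rows=[{"linear": [0, 0, -40], "twist": [0, 0, 0], "hand": 0.5}, {"linear": [0, 0, -80], "twist": [0, 0, 0], "hand": 1}, {"linear": [-6, -20, -100], "twist": [0, 8, 0], "hand": 1}, {"linear": [-10, -40, -110], "twist": [0, 16, 0], "hand": 1}, {"linear": [-14, -61, -110], "twist": [0, 24, 0], "hand": 1}, {"linear": [-16, -61, -100], "twist": [0, 32, 0], "hand": 1}, {"linear": [-16, -61, -90], "twist": [0, 40, 0], "hand": 1}, {"linear": [-16, -61, -90], "twist": [0, 45, 0], "hand": 1}])

```text
t: 9.7
eef_pos: [0.434, -0.3236, 0.0501]
tcp_rot: [0.233, 0.68, -0.654, 0.237]
force: [0.4, -1.2, 0.6]
grip_width: 0.996
grip_force: 0.0
```

Emit:
drive_tool(rows=[{"linear": [0, 0, 0], "twist": [0, 0, 0], "hand": 1}, {"linear": [0, 0, 0], "twist": [0, 0, 0], "hand": 1}, {"linear": [0, 0, 0], "twist": [0, 0, 0], "hand": 1}])

```text
t: 10.0
eef_pos: [0.4338, -0.3249, 0.0507]
tcp_rot: [0.232, 0.679, -0.655, 0.235]
force: [0.2, -0.3, -0.1]
grip_width: 0.997
grip_force: 0.0
```

```bash
python3 - <<'E'
from h import *
Q=ori(182.6,-45);g=np.array([.4369,-.350,.0185])
plant((g-.08*Q[:,2],Q),(g+.013*Q[:,2],Q))
k=512/440
im=arm.capture('wrist');np.save('w6.npy',im)
a=cv2.cvtColor(im,cv2.COLOR_RGB2HSV).astype(int);m=((a[...,1]>130)&(a[...,2]<140)&((a[...,0]<8)|(a[...,0]>170))).astype(np.uint8)
n,l,st,ce=cv2.connectedComponentsWithStats(m[:, 150:350]);i=[i for i in np.argsort(-st[:,4]) if i][:3];print(st[i],ce[i])
E
```

```text
t 10.0 p [ 0.4338 -0.3249  0.0507] q [ 0.    0.23 -0.85  1.05 -0.8  -0.84] w 0.997 F [ 0.2 -0.3 -0.1]
lin [-5.0, -1.9, -0.1] tw [0.8, 6.4, -0.2]
lin [5.4, -3.2, 92.3] tw [0.8, 6.4, -0.2]
[[  78  156   44   80 1940]
 [ 156   47    2    2    3]
 [ 165   41    2    2    2]] [[ 97.31237113 202.64123711]
 [156.66666667  47.33333333]
 [165.5         41.5       ]]
```

Emit:
drive_tool(newtons=40, rows=[{"linear": [-5, -2, 0], "twist": [0.8, 6.4, 0], "hand": 1}, {"linear": [-1, -2.5, 35], "twist": [0.8, 6.4, 0], "hand": 1}, {"linear": [2, -3, 65], "twist": [0.8, 6.4, 0], "hand": 1}, {"linear": [5.4, -3.2, 85], "twist": [0.8, 6.4, 0], "hand": 1}, {"linear": [5.4, -3.2, 92.3], "twist": [0.8, 6.4, 0], "hand": 1}, {"linear": [5.4, -3.2, 92.3], "twist": [0.8, 6.4, 0], "hand": 0.5}, {"linear": [5.4, -3.2, 92.3], "twist": [0.8, 6.4, 0], "hand": 0}, {"linear": [5.4, -3.2, 92.3], "twist": [0.8, 6.4, 0], "hand": 0}])

```text
t: 10.85
eef_pos: [0.4386, -0.3864, -0.0177]
tcp_rot: [0.264, 0.667, -0.639, 0.278]
force: [0.1, 0.6, 1.0]
grip_width: 0.516
grip_force: 0.0
```

Emit:
drive_tool(rows=[{"linear": [0, 0, 0], "twist": [0, 0, 0], "hand": 0}, {"linear": [0, 0, 0], "twist": [0, 0, 0], "hand": 0}, {"linear": [0, 0, 0], "twist": [0, 0, 0], "hand": 0}])

```text
t: 11.15
eef_pos: [0.4387, -0.3863, -0.0176]
tcp_rot: [0.264, 0.667, -0.639, 0.278]
force: [-0.1, 3.8, 6.3]
grip_width: 0.411
grip_force: 42.5
```

```bash
python3 - <<'E'
from h import *
p,R,s=cur();print(s['grip_width'],s['grip_force'])
t=p-OFF*R[:,2]
plant((t+[-0.03,.05,.15],None),(t+[-.03,0.05,.17],ori(182.6,0)),([.46,-.30,.2],ori(60,45)))
E
```

```text
0.41133184976425474 42.4974372878205
t 11.2 p [ 0.4387 -0.3863 -0.0176] q [-0.28  0.41 -0.96  1.68 -0.74 -1.29] w 0.411 F [-0.1  3.8  6.3]
lin [70.2, 27.4, -142.2] tw [0.0, 0.0, 0.0]
lin [56.8, 27.5, -167.8] tw [-0.1, -45.1, -0.1]
lin [85.0, -48.7, -184.0] tw [-0.2, -50.6, 130.8]
```

Emit:
drive_tool(newtons=50, rows=[{"linear": [14, 0, -14], "twist": [0, 0, 0], "hand": 0}, {"linear": [35, 5, -45], "twist": [0, 0, 0], "hand": 0}, {"linear": [60, 15, -85], "twist": [0, 0, 0], "hand": 0}, {"linear": [68, 25, -120], "twist": [0, -8, 0], "hand": 0}, {"linear": [66, 27, -140], "twist": [0, -16, 0], "hand": 0}, {"linear": [63, 27, -155], "twist": [0, -24, 0], "hand": 0}, {"linear": [60, 27, -163], "twist": [0, -32, 0], "hand": 0}, {"linear": [57, 27, -168], "twist": [0, -40, 0], "hand": 0}])

```text
t: 11.95
eef_pos: [0.409, -0.3062, 0.142]
tcp_rot: [0.06, 0.721, -0.687, 0.066]
force: [0.2, -1.9, -0.5]
grip_width: 0.415
grip_force: 50.1
```

```bash
python3 - <<'E'
from h import *
s=cur()[2];print(s['grip_width'],s['grip_force'])
plant(([.43,-.30,.17],ori(182.6,0)),([.43,-.30,.18],ori(125,0)),([.45,-.31,.19],ori(60,0)),([.46,-.32,.2],ori(60,45)))
E
```

```text
0.41491654240520154 50.14119040220976
t 11.9 p [ 0.409  -0.3062  0.142 ] q [-0.2   0.12 -0.28  0.19 -1.13  0.17] w 0.415 F [ 0.2 -1.9 -0.5]
lin [-7.1, -21.2, 9.8] tw [-0.3, -10.3, 0.1]
lin [-5.3, -21.2, -0.1] tw [-5.4, -9.2, 57.5]
lin [7.3, -40.8, -7.9] tw [-11.1, -5.7, 122.3]
lin [35.9, -73.5, -24.3] tw [37.4, -31.6, 120.0]
```

Emit:
drive_tool(rows=[{"linear": [0, -20, -10], "twist": [2.3, -2, 7.4], "hand": 0}, {"linear": [5, -40, -20], "twist": [4.6, -4, 15], "hand": 0}, {"linear": [15, -60, -24], "twist": [7, -6, 22.5], "hand": 0}, {"linear": [36, -73, -24], "twist": [9.4, -8, 30], "hand": 0}, {"linear": [36, -73, -24], "twist": [11.7, -10, 37.5], "hand": 0}, {"linear": [36, -73, -24], "twist": [14, -12, 45], "hand": 0}, {"linear": [36, -73, -24], "twist": [16.4, -14, 52.5], "hand": 0}, {"linear": [36, -73, -24], "twist": [18.7, -15.8, 60], "hand": 0}])

```text
t: 12.75
eef_pos: [0.4812, -0.3367, 0.17]
tcp_rot: [0.181, -0.28, 0.937, -0.1]
force: [0.0, -0.3, -0.7]
grip_width: 0.414
grip_force: 50.2
```

```bash
python3 - <<'E'
from h import *
s=cur()[2];print(s['grip_width'],s['grip_force'])
plant(([.46,-.32,.2],ori(60,45)))
E
```

```text
0.4137832425114064 50.19769111066125
t 12.8 p [ 0.4812 -0.3367  0.17  ] q [-0.4   0.07 -0.23 -0.1  -0.87 -0.54] w 0.414 F [ 0.  -0.3 -0.7]
lin [-4.4, 0.4, -1.6] tw [18.2, -16.1, 59.6]
```

Emit:
drive_tool(rows=[{"linear": [-4, 0, -2], "twist": [2.3, -2, 7.4], "hand": 0}, {"linear": [-4, 0, -2], "twist": [4.6, -4, 15], "hand": 0}, {"linear": [-4, 0, -2], "twist": [7, -6, 22.5], "hand": 0}, {"linear": [-4, 0, -2], "twist": [9.4, -8, 30], "hand": 0}, {"linear": [-4, 0, -2], "twist": [11.5, -10, 37.5], "hand": 0}, {"linear": [-4, 0, -2], "twist": [13.8, -12, 45], "hand": 0}, {"linear": [-4, 0, -2], "twist": [16, -14, 52.5], "hand": 0}, {"linear": [-4, 0, -2], "twist": [18.2, -16.1, 59.6], "hand": 0}])

```text
t: 13.55
eef_pos: [0.4788, -0.3533, 0.181]
tcp_rot: [0.338, 0.145, 0.922, -0.12]
force: [-0.6, -1.9, -0.4]
grip_width: 0.412
grip_force: 50.2
```

```bash
python3 - <<'E'
from h import *
arm.capture('top')
s=cur()[2];print(s['grip_width'],s['grip_force'])
# bottle axis point at 36 mm from foot sits 13 mm behind the tip
Q=ori(60,45);C=np.array([.540,-.383,.005+.036+.004])
plant((C+.013*Q[:,2]+[0,0,.06],Q),(C+.013*Q[:,2],Q))
b=arm.capture('scene');w=arm.capture('wrist')
save(np.hstack([cv2.resize(b[180:340,180:340],(400,400),interpolation=cv2.INTER_CUBIC),cv2.resize(w[60:320,120:380],(400,400))]),'s7.png')
E
```

```text
0.41095639271894097 50.25097751640715
t 13.6 p [ 0.4784 -0.3536  0.181 ] q [-0.35 -0.12 -0.8   0.58 -0.19 -2.07] w 0.411 F [-1.3  0.9 -0.8]
lin [-2.7, 2.4, 153.8] tw [1.2, -2.8, 11.4]
lin [36.8, 9.8, 198.3] tw [1.2, -2.8, 11.4]
```

View pics/s7.png

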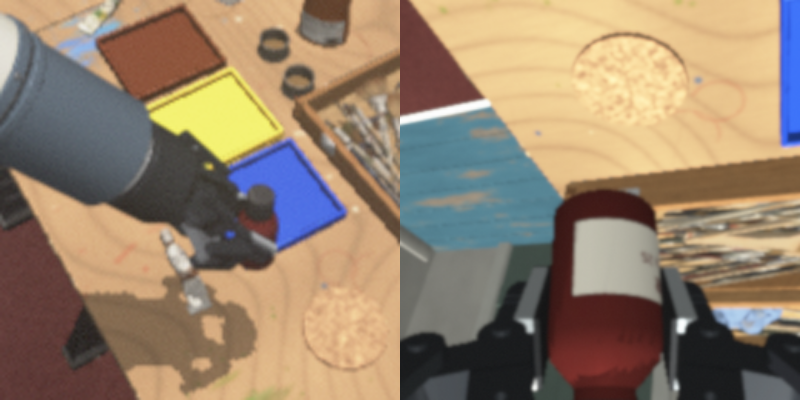

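```bash
python3 - <<'E'
from h import *
Q=ori(92,45);C=np.array([.538,-.383,.005+.036+.004])
plant((C+.013*Q[:,2]+[0,0,.06],Q),(C+.013*Q[:,2],Q))
E
```

```text
t 13.7 p [ 0.4775 -0.3548  0.1807] q [-0.34 -0.11 -0.79  0.56 -0.2  -2.04] w 0.407 F [-1.4  0.4 -1.1]
lin [-2.2, 23.0, 149.1] tw [-20.6, -4.9, -11.4]
lin [37.2, 30.6, 193.7] tw [-20.6, -4.9, -11.4]
```

Emit:
drive_tool(rows=[{"linear": [0, 5, 0], "twist": [-7, -1.7, -4], "hand": 0}, {"linear": [-1, 10, 20], "twist": [-14, -3.4, -8], "hand": 0}, {"linear": [-2, 16, 50], "twist": [-20.6, -4.9, -11.4], "hand": 0}, {"linear": [-2, 20, 80], "twist": [-20.6, -4.9, -11.4], "hand": 0}, {"linear": [-2, 23, 110], "twist": [-20.6, -4.9, -11.4], "hand": 0}, {"linear": [-2, 23, 135], "twist": [-20.6, -4.9, -11.4], "hand": 0}, {"linear": [-2, 23, 149], "twist": [-20.6, -4.9, -11.4], "hand": 0}, {"linear": [-2, 23, 149], "twist": [-20.6, -4.9, -11.4], "hand": 0}])

```text
t: 14.5
eef_pos: [0.5609, -0.3782, 0.0813]
tcp_rot: [0.378, -0.009, 0.926, 0.001]
force: [0.3, 1.1, -1.0]
grip_width: 0.414
grip_force: 50.2
```

Emit:
drive_tool(rows=[{"linear": [0, 0, 0], "twist": [0, 0, 0], "hand": 0}, {"linear": [0, 0, 0], "twist": [0, 0, 0], "hand": 0}])

```text
t: 14.7
eef_pos: [0.5577, -0.3793, 0.0775]
tcp_rot: [0.374, -0.005, 0.927, 0.001]
force: [-0.6, 0.8, -1.3]
grip_width: 0.411
grip_force: 50.4
```

```bash
cat >> h.py <<'E'
def redaxis(im):
    a=cv2.cvtColor(im,cv2.COLOR_RGB2HSV).astype(int);m=((a[...,1]>130)&(a[...,2]<150)&((a[...,0]<8)|(a[...,0]>170))).astype(np.uint8)
    return m
E
python3 - <<'E'
from h import *
Q=ori(92,45);C=np.array([.538,-.383,.005+.036+.004])
plant((C+.013*Q[:,2]+[0,0,.06],Q),(C+.013*Q[:,2],Q))
s=cur()[2];print(s['grip_width'],s['grip_force'])
for n in('wrist','top','scene'):
    np.savez(f'p_{n}.npz',im=arm.capture(n),**arm.camera_model(n))
a=np.load('p_wrist.npz')['im'];b=np.load('p_scene.npz')['im']
p,R,_=cur();c=np.load('p_scene.npz');x=c['intrinsics']@(c['R']@(p)+c['t']);u,v=(x[:2]/x[2]).astype(int);print(u,v)
save(np.hstack([cv2.resize(b[v-60:v+40,u-50:u+50],(400,400),interpolation=cv2.INTER_CUBIC),cv2.resize(a[60:320,120:380],(400,400))]),'s8.png')
E
```

```text
t 14.7 p [ 0.5577 -0.3793  0.0775] q [-0.72  0.3  -0.16 -0.84 -0.67 -0.29] w 0.411 F [-0.6  0.8 -1.3]
lin [-5.8, -2.6, 18.3] tw [-1.1, -1.1, -1.0]
lin [35.8, -2.5, 61.5] tw [-1.1, -1.1, -1.0]
0.41138203511827937 50.42995534837246
324 291
```

```bash
python3 - <<'E'
from h import *
c=np.load('p_wrist.npz');m=redaxis(c['im']);n,l,st,ce=cv2.connectedComponentsWithStats(m);i=max(range(1,n),key=lambda i:st[i,4]);print('red box',st[i],ce[i])
p,R,_=cur()
def pr(X): x=c['intrinsics']@(c['R']@X+c['t']);return (x[:2]/x[2]).round(1)
A=p-(OFF+.013)*R[:,2]
for tilt in(-20,-10,0,10,20):
    # bottle axis (foot dir) nominal in tool frame: 45 deg between +x and +z at grasp
    e=Ro.from_rotvec(np.radians(tilt)*R[:,1]).as_matrix()@(R@np.array([np.sin(np.pi/4),0,np.sin(np.pi/4)]))
    f=A+.036*e; nrm=np.cross(R[:,1],e)
    print(tilt,e.round(2),'foot rim rows',pr(f+.0185*nrm),pr(f-.0185*nrm),'width',pr(A+.0185*R[:,1]),pr(A-.0185*R[:,1]))
E
```

```text
red box [ 216  185   75  135 5714] [250.06107805 263.90514526]
-20 [ 0.33 -0.   -0.95] foot rim rows [256.  187.5] [255.7 232.4] width [293.8 263. ] [219.  263.1]
-10 [ 0.16 -0.   -0.99] foot rim rows [256.2 183.4] [255.7 222.2] width [293.8 263. ] [219.  263.1]
0 [-0.02 -0.   -1.  ] foot rim rows [256.3 181.4] [255.7 212.6] width [293.8 263. ] [219.  263.1]
10 [-0.19 -0.01 -0.98] foot rim rows [256.5 181.7] [255.8 203.9] width [293.8 263. ] [219.  263.1]
20 [-0.36 -0.01 -0.93] foot rim rows [256.7 184.7] [255.9 196.3] width [293.8 263. ] [219.  263.1]
```

Emit:
drive_tool(rows=[{"linear": [-5.8, -2.6, 18.3], "twist": [-1.1, -1.1, -1], "hand": 0}, {"linear": [8, -2.6, 32.5], "twist": [-1.1, -1.1, -1], "hand": 0}, {"linear": [20, -2.6, 45], "twist": [-1.1, -1.1, -1], "hand": 0}, {"linear": [29, -2.5, 54.5], "twist": [-1.1, -1.1, -1], "hand": 0}, {"linear": [33, -2.5, 58.5], "twist": [-1.1, -1.1, -1], "hand": 0}, {"linear": [33, -2.5, 58.5], "twist": [-1.1, -1.1, -1], "hand": 0}, {"linear": [33, -2.5, 58.5], "twist": [-1.1, -1.1, -1], "hand": 0}])

```text
t: 15.55
eef_pos: [0.5738, -0.382, 0.0153]
tcp_rot: [0.383, -0.017, 0.923, 0.005]
force: [-0.3, -0.2, -1.0]
grip_width: 0.411
grip_force: 50.4
```

```bash
python3 - <<'E'
from h import *
Q=ori(92,45);C=np.array([.538,-.383,.005+.036])
plant((C+.013*Q[:,2]+[0,0,.004],Q),(C+.013*Q[:,2],Q))
s=cur()[2];print(s['grip_width'],s['grip_force'],s['force'])
E
```

```text
t 15.6 p [ 0.5738 -0.382   0.0153] q [-0.76  0.42 -0.15 -1.   -0.64 -0.06] w 0.411 F [-0.3 -0.2 -1. ]
lin [4.3, 0.2, 5.5] tw [-0.1, 0.1, 0.1]
lin [7.2, 0.2, 8.3] tw [-0.1, 0.1, 0.1]
0.4112948191111531 50.394127290928736 [-0.25102371 -0.18441296 -1.03306766]
```

Emit:
drive_tool(rows=[{"linear": [4.3, 0.2, 5.5], "twist": [0, 0, 0], "hand": 0}, {"linear": [5.8, 0.2, 7], "twist": [0, 0, 0], "hand": 0}, {"linear": [5.8, 0.2, 7], "twist": [0, 0, 0], "hand": 0}])

```text
t: 15.85
eef_pos: [0.5739, -0.3815, 0.0041]
tcp_rot: [0.382, -0.016, 0.924, 0.006]
force: [-0.8, -0.4, -0.9]
grip_width: 0.408
grip_force: 50.4
```

Emit:
drive_tool(rows=[{"linear": [0.7, 0, 0.7], "twist": [0, 0, 0], "hand": 0}, {"linear": [0.7, 0, 0.7], "twist": [0, 0, 0], "hand": 0}])

```text
t: 16.05
eef_pos: [0.5742, -0.3819, 0.0038]
tcp_rot: [0.383, -0.016, 0.924, 0.006]
force: [0.2, 0.3, 0.0]
grip_width: 0.408
grip_force: 50.4
```

Emit:
drive_tool(rows=[{"linear": [0.7, 0, 0.7], "twist": [0, 0, 0], "hand": 0}, {"linear": [0.7, 0, 0.7], "twist": [0, 0, 0], "hand": 0}])

```text
t: 16.25
eef_pos: [0.5747, -0.382, 0.0039]
tcp_rot: [0.383, -0.016, 0.923, 0.006]
force: [-1.8, 1.5, 5.1]
grip_width: 0.409
grip_force: 51.1
```

Emit:
drive_tool(rows=[{"linear": [0, 0, 0], "twist": [0, 0, 0], "hand": 0.5}, {"linear": [0, 0, 0], "twist": [0, 0, 0], "hand": 0.7}, {"linear": [0, 0, 0], "twist": [0, 0, 0], "hand": 0.8}, {"linear": [0, 0, 0], "twist": [0, 0, 0], "hand": 0.9}, {"linear": [0, 0, -15], "twist": [0, 0, 0], "hand": 0.9}, {"linear": [0, 0, -35], "twist": [0, 0, 0], "hand": 0.9}, {"linear": [0, 0, -70], "twist": [0, 0, 0], "hand": 0.9}, {"linear": [0, 0, -100], "twist": [0, 0, 0], "hand": 0.9}])

```text
t: 17.05
eef_pos: [0.5019, -0.384, 0.0746]
tcp_rot: [0.382, -0.016, 0.924, 0.006]
force: [0.7, -0.5, 1.4]
grip_width: 0.899
grip_force: 0.0
```

Emit:
drive_tool(rows=[{"linear": [0, 0, -40], "twist": [0, 0, 0], "hand": 1}, {"linear": [0, 0, -80], "twist": [0, 0, 0], "hand": 1}, {"linear": [0, 0, -80], "twist": [0, 0, 0], "hand": 1}])

```text
t: 17.35
eef_pos: [0.4449, -0.3882, 0.1352]
tcp_rot: [0.384, -0.017, 0.923, 0.002]
force: [1.6, -0.6, -0.0]
grip_width: 1.0
grip_force: 0.0
```

```bash
python3 - <<'E'
from h import *
T=arm.capture('top');S=arm.capture('scene');np.save('T.npy',T);np.save('S.npy',S)
for n in('wrist',):np.savez('p_wrist.npz',im=arm.capture(n),**arm.camera_model(n))
W=np.load('p_wrist.npz')['im']
a=cv2.resize(S[235:345,220:340],(400,366),interpolation=cv2.INTER_CUBIC);b=cv2.resize(W,(400,300))
f=cv2.resize(T[180:275,190:420],(800,330),interpolation=cv2.INTER_CUBIC)
top=np.hstack([a[66:,:],b]);save(np.vstack([top,f[:300]]),'s9.png')
plant(([.43,-.25,.25],ori(180)),)
E
```

```text
t 17.5 p [ 0.4465 -0.3858  0.1301] q [-0.94  0.15 -0.21 -0.84 -0.9  -0.16] w 0.998 F [-1.   0.3 -0.5]
lin [-49.0, 136.2, -65.9] tw [-34.5, 35.6, -83.1]
```

View pics/s9.png

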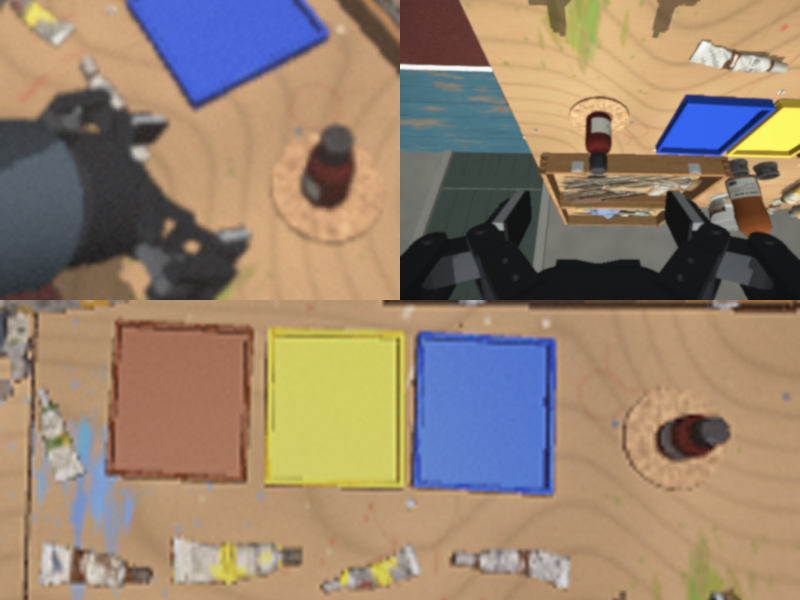

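Bottle stands upright well inside the coaster. Now measure tubes and trays numerically.

```bash
python3 - <<'E'
from h import *
T=np.load('T.npy');cm=arm.camera_model('top')
f=lambda u,v:(190+(u+.5)/3.478-.5,180+(v+.5)/3.478-.5)
for n,a,b in(('14',(42,265),(152,275)),('08',(173,260),(302,256)),('19',(322,287),(418,258)),('16',(450,258),(570,272))):
    A=ray(cm,*f(*a),.01);B=ray(cm,*f(*b),.01);e=B-A;print(n,((A+B)/2).round(4),'ang',np.degrees(np.arctan2(e[1],e[0])).round(1)%180,'L',np.linalg.norm(e).round(3))
for n,b,z in(('14',(197,248,238,268),.01),('08',(237,246,280,266),.01),('19',(279,250,313,270),.008),('16',(316,249,358,268),.008),('20',(90,226,124,249),.008),('12',(127,233,167,260),.01)):
    print(n,end=' ');region(T,cm,b,z)
h=cv2.cvtColor(T,cv2.COLOR_RGB2HSV).astype(int)
for n,(lo,hi),box in(('yellow',(22,35),(264,185,312,236)),('blue',(100,125),(306,185,355,240)),('brown',(0,11),(215,183,265,236))):
    u0,v0,u1,v1=box;m=((h[v0:v1,u0:u1,0]>=lo)&(h[v0:v1,u0:u1,0]<=hi)&(h[v0:v1,u0:u1,1]>95)).astype(np.uint8)
    m=cv2.morphologyEx(m,cv2.MORPH_OPEN,np.ones((3,3),np.uint8));cs,_=cv2.findContours(m,0,2);c=max(cs,key=cv2.contourArea)[:,0]+[u0,v0]
    P=np.array([ray(cm,u,v,.012)[:2] for u,v in c],np.float32);print(n,cv2.minAreaRect(P))
E
```

```text
14 [0.4174 0.12   0.01  ] ang 85.8 L 0.095
08 [ 4.294e-01 -1.000e-04  1.000e-02] ang 92.6 L 0.111
19 [ 0.419  -0.1138  0.01  ] ang 107.3 L 0.086
16 [ 0.4271 -0.2341  0.01  ] ang 84.3 L 0.103
14 (197, 248, 238, 268) c 0.4168 0.1248 ang 90.9 LW mm 114 56 area px 415
08 (237, 246, 280, 266) c 0.4194 -0.0045 ang 80.0 LW mm 115 47 area px 367
19 (279, 250, 313, 270) c 0.4104 -0.1226 ang 111.7 LW mm 86 24 area px 172
16 (316, 249, 358, 268) c 0.4242 -0.2408 ang 80.2 LW mm 103 27 area px 236
20 (90, 226, 124, 249) c 0.4631 0.4442 ang 116.7 LW mm 90 26 area px 199
12 (127, 233, 167, 260) c 0.4386 0.327 ang 71.4 LW mm 101 40 area px 341
yellow ((0.5615940093994141, -0.08380891382694244), (0.12104126811027527, 0.1382700651884079), 89.547607421875)
blue ((0.5585896968841553, -0.2142384946346283), (0.12071261554956436, 0.135801762342453), 87.35628509521484)
brown ((0.5644362568855286, 0.05225517228245735), (0.12025904655456543, 0.13573624193668365), 87.92530822753906)
```

```bash
cat >> h.py <<'E'
def pr(c,X):
    x=np.array(c['intrinsics'])@(np.array(c['R'])@np.array(X)+np.array(c['t']));return x[:2]/x[2]
def tube(cam,xy,z,L,save_as=None):
    "find tube near xy in picture of cam; z = mid height"
    cm=arm.camera_model(cam);im=arm.capture(cam)
    c=pr(cm,[*xy,z]);s=abs(pr(cm,[xy[0]+.01,xy[1],z])-c).max()/.01
    h=int(s*L*.68);u,v=map(int,c);u0,v0=max(u-h,0),max(v-h,0);a=im[v0:v+h,u0:u+h].astype(float)
    a=cv2.GaussianBlur(a,(0,0),.7);S=a.sum(2,keepdims=True)+1;ch=a/S
    bg=np.median(ch.reshape(-1,3),0);d=np.linalg.norm(ch-bg,axis=2);m=((d>.035)|(S[...,0]<90)).astype(np.uint8)
    m=cv2.morphologyEx(m,cv2.MORPH_OPEN,np.ones((3,3),np.uint8));m=cv2.morphologyEx(m,cv2.MORPH_CLOSE,np.ones((5,5),np.uint8))
    n,l,st,ce=cv2.connectedComponentsWithStats(m)
    ok=[i for i in range(1,n) if st[i,4]>.1*(s*L)**2*.2]
    i=min(ok,key=lambda i:np.linalg.norm(ce[i]+[u0,v0]-c))
    ys,xs=np.where(l==i);P=np.array([ray(cm,x+u0,y+v0,z)[:2] for x,y in zip(xs,ys)],np.float32)
    (cx,cy),(w,hh),_=r=cv2.minAreaRect(P);mu=P.mean(0);e=np.linalg.svd(P-mu,full_matrices=False)[2][0]
    q=(P-mu)@e;nn=np.array([-e[1],e[0]]);mid=abs(q-(q.max()+q.min())/2)<.012;lat=(P-mu)[mid]@nn
    g=mu+e*(q.max()+q.min())/2+nn*(lat.max()+lat.min())/2
    print(cam,'grip',g.round(4),'ang',round(np.degrees(np.arctan2(e[1],e[0]))%180,1),'LW',round(max(w,hh)*1e3),round(min(w,hh)*1e3),'midW',round((lat.max()-lat.min())*1e3))
    return g
E
python3 - <<'E'
from h import *
for n,xy,z,L in(('14',(.417,.12),.011,.1),('08',(.428,0),.013,.113),('19',(.417,-.113),.008,.093),('16',(.427,-.235),.008,.104),('20',(.469,.45),.008,.088),('12',(.444,.333),.013,.107)):
    print(n,end=' ');tube('top',xy,z,L)
plant(([.427,-.235,.13],ori(174)))
E
```

```text
14 top grip [0.439 0.126] ang 162.7 LW 103 87 midW 66
08 top grip [0.4248 0.0042] ang 93.5 LW 98 38 midW 33
19 top grip [ 0.4167 -0.1153] ang 107.0 LW 85 24 midW 20
16 top grip [ 0.4303 -0.2375] ang 83.5 LW 98 27 midW 22
20 top grip [0.4716 0.4537] ang 112.0 LW 87 26 midW 19
12 top grip [0.4427 0.3384] ang 68.3 LW 94 40 midW 33
t 17.8 p [ 0.4471 -0.3854  0.1289] q [-0.93  0.16 -0.21 -0.84 -0.9  -0.16] w 1.002 F [-0.1 -0.4 -0.5]
lin [37.1, 151.1, 16.2] tw [-32.0, 36.9, -77.5]
```

Emit:
drive_tool(rows=[{"linear": [-20, 15, -30], "twist": [-2.8, 3.3, -6.8], "hand": 1}, {"linear": [-15, 30, -35], "twist": [-5.7, 6.6, -13.8], "hand": 1}, {"linear": [-10, 50, -35], "twist": [-8.5, 9.8, -20.6], "hand": 1}, {"linear": [0, 70, -30], "twist": [-11.3, 13, -27.5], "hand": 1}, {"linear": [8, 90, -25], "twist": [-14.2, 16.4, -34.4], "hand": 1}, {"linear": [16, 110, -20], "twist": [-17, 19.7, -41.3], "hand": 1}, {"linear": [24, 130, -10], "twist": [-19.9, 23, -48.2], "hand": 1}, {"linear": [32, 145, 0], "twist": [-22.7, 26.2, -55], "hand": 1}])

```text
t: 18.6
eef_pos: [0.4197, -0.2409, 0.1067]
tcp_rot: [0.121, -0.509, 0.852, 0.001]
force: [-0.8, -0.4, -0.6]
grip_width: 1.003
grip_force: 0.0
```

```bash
python3 - <<'E'
from h import *
plant(([.43,-.237,.13],ori(174)))
E
```

```text
t 18.6 p [ 0.4197 -0.2409  0.1067] q [-0.37  0.11 -0.25 -0.22 -1.08 -0.04] w 1.003 F [-0.8 -0.4 -0.6]
lin [-4.8, -5.2, 17.7] tw [-9.3, 10.5, -22.2]
```

Emit:
drive_tool(rows=[{"linear": [-1, -2, 5], "twist": [-3, 3.5, -7.2], "hand": 1}, {"linear": [-3, -4, 10], "twist": [-6, 7, -14.5], "hand": 1}, {"linear": [-4.8, -5.2, 17.7], "twist": [-9.3, 10.5, -22.2], "hand": 1}, {"linear": [-4.8, -5.2, 17.7], "twist": [-9.3, 10.5, -22.2], "hand": 1}, {"linear": [-4.8, -5.2, 17.7], "twist": [-9.3, 10.5, -22.2], "hand": 1}])

```text
t: 19.1
eef_pos: [0.4298, -0.2371, 0.0907]
tcp_rot: [0.001, -0.667, 0.745, 0.001]
force: [-0.1, 0.2, -0.2]
grip_width: 0.999
grip_force: 0.0
```

```bash
python3 - <<'E'
from h import *
g=tube('wrist',(.43,-.237),.008,.104)
tube('top',(.43,-.237),.008,.104)
c=arm.camera_model('wrist')
for n,xy,z,L in(('19',(.4167,-.1153),.008,.093),):tube('wrist',xy,z,L)
p,R,s=cur();print('tip px',pr(c,p-OFF*R[:,2]))
plant(([*g,.13],ori(174)),([*g,.003],ori(174)))
E
```

```text
wrist grip [ 0.4316 -0.2366] ang 83.9 LW 106 27 midW 22
top grip [ 0.4326 -0.2958] ang 165.0 LW 139 27 midW 20
wrist grip [ 0.415 -0.096] ang 91.7 LW 133 123 midW 18
tip px [253.53657386 249.81371551]
t 19.2 p [ 0.4295 -0.2382  0.0917] q [-0.19  0.2  -0.23 -0.   -1.14  0.08] w 1.003 F [-0.4 -0.3 -0. ]
lin [-1.8, -1.9, 0.6] tw [-0.1, 0.1, -0.4]
lin [-1.5, -1.6, 127.6] tw [-0.1, 0.1, -0.4]
```

Emit:
drive_tool(newtons=40, rows=[{"linear": [-1.5, -1.6, 40], "twist": [0, 0, 0], "hand": 1}, {"linear": [-1.5, -1.6, 80], "twist": [0, 0, 0], "hand": 1}, {"linear": [-1.5, -1.6, 115], "twist": [0, 0, 0], "hand": 0.9}, {"linear": [-1.5, -1.6, 126.5], "twist": [0, 0, 0], "hand": 0.8}, {"linear": [-1.5, -1.6, 126.5], "twist": [0, 0, 0], "hand": 0.5}, {"linear": [-1.5, -1.6, 126.5], "twist": [0, 0, 0], "hand": 0}, {"linear": [-1.5, -1.6, 126.5], "twist": [0, 0, 0], "hand": 0}, {"linear": [-1.5, -1.6, 126.5], "twist": [0, 0, 0], "hand": 0}])

```text
t: 20.05
eef_pos: [0.4333, -0.2371, -0.0328]
tcp_rot: [0.002, -0.667, 0.745, -0.002]
force: [-0.2, 0.3, 4.6]
grip_width: 0.254
grip_force: 38.7
```

Emit:
drive_tool(rows=[{"linear": [0, 0, 0], "twist": [0, 0, 0], "hand": 0}, {"linear": [0, 0, 0], "twist": [0, 0, 0], "hand": 0}, {"linear": [0, 0, 0], "twist": [0, 0, 0], "hand": 0}])

```text
t: 20.35
eef_pos: [0.4333, -0.2371, -0.0328]
tcp_rot: [0.002, -0.667, 0.745, -0.002]
force: [-0.6, 0.4, 6.0]
grip_width: 0.254
grip_force: 38.7
```

Emit:
drive_tool(rows=[{"linear": [0, 0, -20], "twist": [0, 0, 0], "hand": 0}, {"linear": [0, 0, -60], "twist": [0, 0, 0], "hand": 0}, {"linear": [0, 0, -80], "twist": [0, 0, 0], "hand": 0}, {"linear": [0, 0, -80], "twist": [0, 0, 0], "hand": 0}])

```text
t: 20.75
eef_pos: [0.4347, -0.2375, 0.0495]
tcp_rot: [0.003, -0.667, 0.745, -0.004]
force: [0.2, -0.4, -1.1]
grip_width: 0.25
grip_force: 38.6
```

```bash
python3 - <<'E'
from h import *
s=cur()[2];print(s['grip_width'],s['grip_force'])
c=np.array([.5635,.051]) # brown tray
plant(([*(c+[0,.03]),.085],ori(90)),([*(c+[0,.03]),.085],ori(270)),([*(c+[0,.03]),.02],ori(270)))
E
```

```text
0.2496324931144315 38.63289342392818
t 20.8 p [ 0.4347 -0.2375  0.0495] q [-0.18  0.24 -0.3  -0.   -1.03  0.07] w 0.25 F [ 0.2 -0.4 -1.1]
lin [-330.7, -93.2, 4.3] tw [-0.5, 0.4, 83.7]
lin [-330.7, -93.2, 4.3] tw [-0.4, -0.5, -96.3]
lin [-330.7, -92.6, 69.3] tw [-0.4, -0.5, -96.3]
```

Emit:
drive_tool(rows=[{"linear": [-30, -8, -5], "twist": [0, 0, -8], "hand": 0}, {"linear": [-70, -18, -5], "twist": [0, 0, -16], "hand": 0}, {"linear": [-110, -30, -5], "twist": [0, 0, -24], "hand": 0}, {"linear": [-150, -42, -3], "twist": [0, 0, -32], "hand": 0}, {"linear": [-190, -54, 0], "twist": [0, 0, -40], "hand": 0}, {"linear": [-230, -65, 0], "twist": [0, 0, -48], "hand": 0}, {"linear": [-270, -76, 0], "twist": [0, 0, -56], "hand": 0}, {"linear": [-300, -85, 2], "twist": [0, 0, -64], "hand": 0}])

```text
t: 21.55
eef_pos: [0.5496, 0.0547, 0.0438]
tcp_rot: [-0.001, 0.961, -0.275, 0.001]
force: [0.7, -0.9, -0.3]
grip_width: 0.254
grip_force: 38.6
```

```bash
python3 - <<'E'
from h import *
s=cur()[2];print(s['grip_width'],s['grip_force'])
c=np.array([.5635,.051])
plant(([*(c+[0,.03]),.085],ori(270)),([*(c+[0,.03]),.02],ori(270)))
E
```

```text
0.2536181289467186 38.63805474626133
t 21.6 p [0.5496 0.0547 0.0438] q [ 0.38  0.35 -0.15 -0.   -1.07  0.63] w 0.254 F [ 0.7 -0.9 -0.3]
lin [-2.1, -29.6, -2.3] tw [-0.2, -0.1, -31.9]
lin [-2.2, -29.4, 62.7] tw [-0.2, -0.1, -31.9]
```

Emit:
drive_tool(rows=[{"linear": [-1, -10, 0], "twist": [0, 0, -8], "hand": 0}, {"linear": [-2, -20, 0], "twist": [0, 0, -16], "hand": 0}, {"linear": [-2, -26, 0], "twist": [0, 0, -24], "hand": 0}, {"linear": [-2, -26, 10], "twist": [0, 0, -31.9], "hand": 0}, {"linear": [-2, -26, 40], "twist": [0, 0, -31.9], "hand": 0}, {"linear": [-2, -26, 62], "twist": [0, 0, -31.9], "hand": 0}, {"linear": [-2, -26, 66], "twist": [0, 0, -31.9], "hand": 0}, {"linear": [-2, -26, 66], "twist": [0, 0, -31.9], "hand": 0}])

```text
t: 22.35
eef_pos: [0.5608, 0.0752, -0.0226]
tcp_rot: [-0.0, 1.0, -0.003, 0.0]
force: [0.3, -0.1, 0.7]
grip_width: 0.251
grip_force: 38.6
```

Emit:
drive_tool(rows=[{"linear": [0, 0, 2], "twist": [0, 0, 0], "hand": 0}, {"linear": [0, 0, 2], "twist": [0, 0, 0], "hand": 0}])

```text
t: 22.55
eef_pos: [0.5621, 0.0757, -0.0232]
tcp_rot: [-0.001, 1.0, -0.003, 0.002]
force: [-0.7, 0.3, 0.0]
grip_width: 0.249
grip_force: 38.6
```

Emit:
drive_tool(rows=[{"linear": [0, 0, 0], "twist": [0, 0, 0], "hand": 0.35}, {"linear": [0, 0, 0], "twist": [0, 0, 0], "hand": 0.45}, {"linear": [0, 0, 0], "twist": [0, 0, 0], "hand": 0.45}, {"linear": [0, 0, -20], "twist": [0, 0, 0], "hand": 0.5}, {"linear": [0, 0, -60], "twist": [0, 0, 0], "hand": 1}, {"linear": [0, 0, -100], "twist": [0, 0, 0], "hand": 1}, {"linear": [0, 0, -110], "twist": [0, 0, 0], "hand": 1}, {"linear": [0, 0, -110], "twist": [0, 0, 0], "hand": 1}])

```text
t: 23.35
eef_pos: [0.5626, 0.0758, 0.088]
tcp_rot: [-0.002, 1.0, -0.003, 0.003]
force: [-0.2, -0.4, -1.1]
grip_width: 1.001
grip_force: 0.0
```

```bash
python3 - <<'E'
from h import *
tube('wrist',(.562,.076),.012,.104)
plant(([.417,.122,.13],ori(176)),([.417,.122,.13],ori(266)))
E
```

```text
wrist grip [0.5312 0.0922] ang 52.9 LW 146 141 midW 127
t 23.4 p [0.5612 0.0756 0.0859] q [ 0.41  0.34 -0.05 -0.   -1.18  1.16] w 0.996 F [ 0.6  0.  -0.7]
lin [-144.5, -45.4, -5.5] tw [-0.2, 0.0, 93.6]
lin [-144.5, -45.4, -5.5] tw [-0.1, -0.1, 3.6]
```

Emit:
drive_tool(rows=[{"linear": [-20, -6, -5], "twist": [0, 0, 8], "hand": 1}, {"linear": [-40, -12, -5], "twist": [0, 0, 16], "hand": 1}, {"linear": [-60, -18, -5], "twist": [0, 0, 24], "hand": 1}, {"linear": [-80, -24, -5], "twist": [0, 0, 32], "hand": 1}, {"linear": [-100, -30, -5], "twist": [0, 0, 40], "hand": 1}, {"linear": [-120, -36, -5], "twist": [0, 0, 48], "hand": 1}, {"linear": [-135, -42, -5], "twist": [0, 0, 56], "hand": 1}, {"linear": [-144, -45, -5], "twist": [0, 0, 64], "hand": 1}])

```text
t: 24.2
eef_pos: [0.4151, 0.1209, 0.0888]
tcp_rot: [0.001, 0.845, -0.535, -0.001]
force: [-0.2, -1.0, -0.3]
grip_width: 0.998
grip_force: 0.0
```

Emit:
drive_tool(rows=[{"linear": [0, 0, 0], "twist": [0, 0, 8], "hand": 1}, {"linear": [0, 0, 0], "twist": [0, 0, 16], "hand": 1}, {"linear": [0, 0, 0], "twist": [0, 0, 24], "hand": 1}, {"linear": [0, 0, 0], "twist": [0, 0, 29], "hand": 1}, {"linear": [0, 0, 0], "twist": [0, 0, 29], "hand": 1}, {"linear": [0, 0, 0], "twist": [0, 0, 29], "hand": 1}])

```text
t: 24.8
eef_pos: [0.4166, 0.1209, 0.0894]
tcp_rot: [-0.0, -0.687, 0.727, 0.0]
force: [-0.1, 0.1, -0.3]
grip_width: 1.002
grip_force: 0.0
```

```bash
python3 - <<'E'
from h import *
g=tube('wrist',(.417,.122),.011,.101)
plant(([*g,.13],ori(176)),([*g,.003],ori(176)))
E
```

```text
wrist grip [0.4315 0.1147] ang 165.6 LW 108 99 midW 100
t 24.9 p [0.4168 0.1209 0.0897] q [ 0.65  0.09 -0.37 -0.   -1.12 -0.7 ] w 1.0 F [-0.3 -0.2  0.2]
lin [5.4, -15.0, -1.6] tw [0.0, 0.0, 0.7]
lin [5.5, -15.1, 125.4] tw [0.0, 0.0, 0.7]
```

```bash
python3 - <<'E'
from h import *
cm=arm.camera_model('wrist');im=arm.capture('wrist');np.savez('p14.npz',im=im,**cm)
c=pr(cm,[.417,.122,.011]);print(c);u,v=map(int,c);h=55
a=cv2.cvtColor(im,cv2.COLOR_RGB2HSV).astype(int)[v-h:v+h,u-h:u+h]
for r in a[::3]:
    print(''.join('#' if x[2]<70 else ('b' if 80<x[0]<135 and x[1]>25 else ('w' if x[1]<50 else('r' if x[0]<11 or x[0]>170 else('.' if x[1]>85 else 'o')))) for x in r[::2]))
E
```

```text
[253.15285214 191.7129278 ]
............................ooo........................
..........................oooo.........................
........................ooooooo........................
.........................ooooooo........owo............
.........................oooooo.........wwo............
........................oowwoow........................
........................owwwwww........................
........................oooo...........................
bbwwwwooo..............................................
bbbbbbbwwoo...............o...#oo......................
bbbbbbwwwooo.........owwwwwwwwwwwwoooooo...............
wwbbwwwoooooooo....o.owwwwwwwwwwwwwwooo................
wwbbbbbbbwwwwwwwwwww.owwwoowwwwwwwo....................
wwwwwbbbbbwwwwwwwwww.wwwooowwowwwwo....................
bbbbbbbbbbwwwwwwwwwwooooo.oooowwww.....................
bbbbbbbbbbbbwwwwwoooo..o.oooowwwwo.....................
bbbbbbwwwwooo.......ooo.owwwwwwwwo.....................
bbbbwwwwwwo........oooooowwwwwwwwo.....................
bbbbbbbwwwwo.....oooooooowwwwwwwww...........wwo.......
bbbbbwwo
[... 299 characters left out ...]
.......woo..................
bbbbbbbbwo.........oooooooooo.oooo.....................
wwoowwwo..........wwwwwwwwwwwwwwwo.....................
oo...............owwwwwwwwwwwwwwww.....................
.o.....ooo.......owwwwwwwwwbwwwwwwo....................
.......www....oo.owwwwwwbbbbbwwwwwo....................
..............oo.owwwwwwwwwwwwwwwww....................
......oo.........wwwwwwwwwwwwwwwwww....................
......owo........wwwwwwwwwwwwwwwwww....................
.................oooooooooooooo........................
wwoo...o...............................................
o.....www.........................................rrrrr
.......o..........................................rrrrr
```

```bash
python3 - <<'E'
from h import *
d=np.load('p14.npz');cm={k:d[k] for k in('intrinsics','R','t')}
print(ray(cm,249,237,.011),ray(cm,255,137,.011))
g=ray(cm,251.5,188.5,.011)[:2];print(g)
plant(([*g,.13],ori(174)),([*g,.004],ori(174)))
E
```

```text
[0.4236702  0.16763791 0.011     ] [0.41250796 0.07204184 0.011     ]
[0.41835168 0.11881887]
t 24.9 p [0.417  0.121  0.0899] q [ 0.65  0.09 -0.37 -0.   -1.12 -0.7 ] w 0.997 F [-1.2  0.3 -0.7]
lin [2.1, -1.5, -1.3] tw [-0.0, 0.0, 2.7]
lin [2.2, -1.5, 124.7] tw [-0.0, 0.0, 2.7]
```

Emit:
drive_tool(newtons=40, rows=[{"linear": [2, -1.5, 40], "twist": [0, 0, 2.7], "hand": 1}, {"linear": [2, -1.5, 80], "twist": [0, 0, 2.7], "hand": 1}, {"linear": [2, -1.5, 112], "twist": [0, 0, 2.7], "hand": 1}, {"linear": [2, -1.5, 123], "twist": [0, 0, 2.7], "hand": 0.9}, {"linear": [2, -1.5, 123], "twist": [0, 0, 2.7], "hand": 0.5}, {"linear": [2, -1.5, 123], "twist": [0, 0, 2.7], "hand": 0}, {"linear": [2, -1.5, 123], "twist": [0, 0, 2.7], "hand": 0}, {"linear": [2, -1.5, 123], "twist": [0, 0, 2.7], "hand": 0}])

```text
t: 25.7
eef_pos: [0.42, 0.12, -0.0312]
tcp_rot: [0.002, -0.669, 0.744, -0.0]
force: [-0.7, -0.6, 3.3]
grip_width: 0.309
grip_force: 39.0
```

Emit:
drive_tool(rows=[{"linear": [0, 0, 0], "twist": [0, 0, 0], "hand": 0}, {"linear": [0, 0, -20], "twist": [0, 0, 0], "hand": 0}, {"linear": [0, 0, -60], "twist": [0, 0, 0], "hand": 0}, {"linear": [0, 0, -85], "twist": [0, 0, 0], "hand": 0}, {"linear": [0, 0, -85], "twist": [0, 0, 0], "hand": 0}])

```text
t: 26.2
eef_pos: [0.4215, 0.1208, 0.0565]
tcp_rot: [0.005, -0.669, 0.743, -0.001]
force: [0.8, 1.1, -0.5]
grip_width: 0.306
grip_force: 39.3
```

```bash
python3 - <<'E'
from h import *
s=cur()[2];print(s['grip_width'],s['grip_force'])
c=np.array([.5635,.051])
plant(([*(c+[0,-.025]),.085],ori(270)),([*(c+[0,-.025]),.016],ori(270)))
E
```

```text
0.3062289992907502 39.31037285045022
t 26.2 p [0.4215 0.1208 0.0565] q [ 0.64  0.12 -0.42  0.   -1.02 -0.75] w 0.306 F [ 0.8  1.1 -0.5]
lin [79.4, -151.1, 11.0] tw [-0.7, -0.1, -96.1]
lin [79.8, -150.5, 80.0] tw [-0.7, -0.1, -96.1]
```

Emit:
drive_tool(rows=[{"linear": [10, -20, 0], "twist": [0, 0, -8], "hand": 0}, {"linear": [20, -40, 2], "twist": [0, 0, -16], "hand": 0}, {"linear": [30, -60, 4], "twist": [0, 0, -24], "hand": 0}, {"linear": [40, -80, 6], "twist": [0, 0, -32], "hand": 0}, {"linear": [50, -100, 8], "twist": [0, 0, -40], "hand": 0}, {"linear": [62, -120, 10], "twist": [0, 0, -48], "hand": 0}, {"linear": [72, -140, 11], "twist": [0, 0, -56], "hand": 0}, {"linear": [79, -151, 11], "twist": [0, 0, -64], "hand": 0}])

```text
t: 27.0
eef_pos: [0.5611, 0.0238, 0.0404]
tcp_rot: [-0.001, 0.962, -0.274, -0.0]
force: [0.2, 0.3, -0.8]
grip_width: 0.302
grip_force: 39.3
```

Emit:
drive_tool(rows=[{"linear": [0, 0, 0], "twist": [0, 0, -8], "hand": 0}, {"linear": [0, 0, 0], "twist": [0, 0, -16], "hand": 0}, {"linear": [0, 0, 0], "twist": [0, 0, -24], "hand": 0}, {"linear": [0, 0, 0], "twist": [0, 0, -32], "hand": 0}, {"linear": [0, 0, 0], "twist": [0, 0, -32], "hand": 0}])

```text
t: 27.5
eef_pos: [0.56, 0.0247, 0.0409]
tcp_rot: [-0.001, 1.0, -0.0, 0.0]
force: [-0.1, 0.0, -0.8]
grip_width: 0.312
grip_force: 39.3
```

```bash
python3 - <<'E'
from h import *
s=cur()[2];print(s['grip_width'],s['grip_force'])
c=np.array([.5635,.051])
plant(([*(c+[0,-.025]),.085],ori(270)),([*(c+[0,-.025]),.016],ori(270)))
E
```

```text
0.31230265627719006 39.30803031369578
t 27.5 p [0.56   0.0247 0.0409] q [ 0.32  0.37 -0.13 -0.   -1.07  1.25] w 0.312 F [-0.1  0.  -0.8]
lin [3.5, -1.3, -5.3] tw [-0.1, -0.0, -0.0]
lin [3.4, -1.2, 63.7] tw [-0.1, -0.0, -0.0]
```

Emit:
drive_tool(rows=[{"linear": [3.4, -1.2, 30], "twist": [0, 0, 0], "hand": 0}, {"linear": [3.4, -1.2, 55], "twist": [0, 0, 0], "hand": 0}, {"linear": [3.4, -1.2, 64], "twist": [0, 0, 0], "hand": 0}, {"linear": [3.4, -1.2, 64], "twist": [0, 0, 0], "hand": 0}, {"linear": [3.4, -1.2, 64], "twist": [0, 0, 0], "hand": 0.4}, {"linear": [3.4, -1.2, 64], "twist": [0, 0, 0], "hand": 0.5}, {"linear": [3.4, -1.2, 64], "twist": [0, 0, 0], "hand": 0.5}, {"linear": [3.4, -1.2, 50], "twist": [0, 0, 0], "hand": 0.5}])

```text
t: 28.3
eef_pos: [0.563, 0.0258, -0.0091]
tcp_rot: [-0.001, 1.0, -0.001, -0.0]
force: [-0.6, 0.3, -0.5]
grip_width: 0.5
grip_force: 0.0
```

Emit:
drive_tool(rows=[{"linear": [0, 0, -30], "twist": [0, 0, 0], "hand": 0.6}, {"linear": [0, 0, -70], "twist": [0, 0, 0], "hand": 1}, {"linear": [0, 0, -100], "twist": [0, 0, 0], "hand": 1}, {"linear": [0, 0, -100], "twist": [0, 0, 0], "hand": 1}])

```text
t: 28.7
eef_pos: [0.5676, 0.0262, 0.0976]
tcp_rot: [-0.002, 1.0, -0.001, 0.006]
force: [0.2, 0.1, 0.7]
grip_width: 1.0
grip_force: 0.0
```

```bash
python3 - <<'E'
from h import *
cm=arm.camera_model('top')
tube('top',(.4248,.004),.013,.113)
plant(([.427,.003,.13],ori(182.5)))
E
```

```text
top grip [0.4249 0.0027] ang 93.7 LW 101 38 midW 33
t 28.8 p [0.5659 0.0263 0.0948] q [ 0.32  0.33 -0.04 -0.   -1.19  1.25] w 0.999 F [-0.3 -0.2 -1. ]
lin [-138.8, 23.5, 2.5] tw [-0.5, -0.2, 87.4]
```

Next tube_08.

Emit:
drive_tool(rows=[{"linear": [-20, 3, 0], "twist": [0, 0, 8], "hand": 1}, {"linear": [-40, 6, 0], "twist": [0, 0, 16], "hand": 1}, {"linear": [-60, 10, 0], "twist": [0, 0, 24], "hand": 1}, {"linear": [-80, 14, 0], "twist": [0, 0, 32], "hand": 1}, {"linear": [-100, 18, 0], "twist": [0, 0, 40], "hand": 1}, {"linear": [-120, 20, 0], "twist": [0, 0, 48], "hand": 1}, {"linear": [-130, 22, 0], "twist": [0, 0, 56], "hand": 1}, {"linear": [-139, 23.5, 0], "twist": [0, 0, 64], "hand": 1}])

```text
t: 29.55
eef_pos: [0.4235, 0.0023, 0.0908]
tcp_rot: [-0.001, 0.846, -0.533, -0.0]
force: [-0.1, 0.2, 0.2]
grip_width: 1.006
grip_force: 0.0
```

Emit:
drive_tool(rows=[{"linear": [0, 0, 0], "twist": [0, 0, 8], "hand": 1}, {"linear": [0, 0, 0], "twist": [0, 0, 16], "hand": 1}, {"linear": [0, 0, 0], "twist": [0, 0, 23.5], "hand": 1}, {"linear": [0, 0, 0], "twist": [0, 0, 23.5], "hand": 1}, {"linear": [0, 0, 0], "twist": [0, 0, 23.5], "hand": 1}])

```text
t: 30.05
eef_pos: [0.4245, 0.0025, 0.091]
tcp_rot: [-0.001, 0.723, -0.691, -0.0]
force: [-0.7, -0.2, -0.4]
grip_width: 0.999
grip_force: 0.0
```

```bash
python3 - <<'E'
from h import *
g=tube('wrist',(.427,.003),.013,.113)
plant(([*g,.13],ori(182.5)),([*g,.005],ori(182.5)))
E
```

```text
wrist grip [ 0.4267 -0.0018] ang 92.4 LW 107 48 midW 34
t 30.1 p [0.4246 0.0025 0.0911] q [ 0.38  0.07 -0.39 -0.   -1.12 -0.33] w 1.003 F [-0.1  0.3 -0.2]
lin [4.4, -1.9, -0.1] tw [-0.0, 0.1, 0.1]
lin [4.6, -1.8, 124.9] tw [-0.0, 0.1, 0.1]
```

Emit:
drive_tool(newtons=40, rows=[{"linear": [4.5, -1.8, 40], "twist": [0, 0, 0], "hand": 1}, {"linear": [4.5, -1.8, 80], "twist": [0, 0, 0], "hand": 1}, {"linear": [4.5, -1.8, 112], "twist": [0, 0, 0], "hand": 1}, {"linear": [4.5, -1.8, 123], "twist": [0, 0, 0], "hand": 0.9}, {"linear": [4.5, -1.8, 123], "twist": [0, 0, 0], "hand": 0.5}, {"linear": [4.5, -1.8, 123], "twist": [0, 0, 0], "hand": 0}, {"linear": [4.5, -1.8, 123], "twist": [0, 0, 0], "hand": 0}, {"linear": [4.5, -1.8, 123], "twist": [0, 0, 0], "hand": 0}])

```text
t: 30.9
eef_pos: [0.4284, -0.0014, -0.0303]
tcp_rot: [-0.002, 0.722, -0.692, 0.001]
force: [-1.0, 0.3, 4.5]
grip_width: 0.373
grip_force: 39.2
```

Emit:
drive_tool(rows=[{"linear": [0, 0, 0], "twist": [0, 0, 0], "hand": 0}, {"linear": [0, 0, -20], "twist": [0, 0, 0], "hand": 0}, {"linear": [0, 0, -60], "twist": [0, 0, 0], "hand": 0}, {"linear": [0, 0, -85], "twist": [0, 0, 0], "hand": 0}, {"linear": [0, 0, -85], "twist": [0, 0, 0], "hand": 0}])

```text
t: 31.4
eef_pos: [0.4298, -0.0011, 0.0572]
tcp_rot: [-0.005, 0.722, -0.692, 0.002]
force: [-0.4, 1.0, -1.1]
grip_width: 0.376
grip_force: 39.7
```

```bash
python3 - <<'E'
from h import *
s=cur()[2];print(s['grip_width'],s['grip_force'])
c=np.array([.5615,-.086])
plant(([*(c+[0,.022]),.085],ori(270)),([*(c+[0,.022]),.016],ori(270)))
E
```

```text
0.3756052940581957 39.71473981771851
t 31.4 p [ 0.4298 -0.0011  0.0572] q [ 0.36  0.1  -0.44 -0.   -1.02 -0.32] w 0.376 F [-0.4  1.  -1.1]
lin [68.5, -128.8, 12.0] tw [-0.6, -0.3, -87.6]
lin [68.7, -128.2, 80.9] tw [-0.6, -0.3, -87.6]
```

Emit:
drive_tool(rows=[{"linear": [8, -16, 0], "twist": [0, 0, -8], "hand": 0}, {"linear": [16, -32, 2], "twist": [0, 0, -16], "hand": 0}, {"linear": [24, -48, 4], "twist": [0, 0, -24], "hand": 0}, {"linear": [34, -64, 6], "twist": [0, 0, -32], "hand": 0}, {"linear": [44, -82, 8], "twist": [0, 0, -40], "hand": 0}, {"linear": [54, -100, 10], "twist": [0, 0, -48], "hand": 0}, {"linear": [62, -118, 11], "twist": [0, 0, -56], "hand": 0}, {"linear": [68.5, -128.8, 12], "twist": [0, 0, -64], "hand": 0}])

```text
t: 32.2
eef_pos: [0.5589, -0.0653, 0.0403]
tcp_rot: [-0.001, 0.979, -0.202, -0.0]
force: [0.1, -0.1, -1.1]
grip_width: 0.378
grip_force: 39.7
```

Emit:
drive_tool(rows=[{"linear": [0, 0, 0], "twist": [0, 0, -8], "hand": 0}, {"linear": [0, 0, 0], "twist": [0, 0, -16], "hand": 0}, {"linear": [0, 0, 0], "twist": [0, 0, -23.6], "hand": 0}, {"linear": [0, 0, 0], "twist": [0, 0, -23.6], "hand": 0}, {"linear": [0, 0, 0], "twist": [0, 0, -23.6], "hand": 0}])

```text
t: 32.7
eef_pos: [0.558, -0.0648, 0.0409]
tcp_rot: [-0.001, 1.0, -0.002, 0.0]
force: [0.4, -0.1, -0.8]
grip_width: 0.372
grip_force: 39.7
```

```bash
python3 - <<'E'
from h import *
s=cur()[2];print(s['grip_width'],s['grip_force'])
c=np.array([.5615,-.086])
plant(([*(c+[0,.022]),.085],ori(270)),([*(c+[0,.022]),.016],ori(270)))
E
```

```text
0.3719454820192569 39.719267359469086
t 32.7 p [ 0.558  -0.0648  0.0409] q [ 0.16  0.37 -0.13 -0.   -1.07  1.41] w 0.372 F [ 0.4 -0.1 -0.8]
lin [3.5, -0.8, -5.3] tw [-0.1, -0.0, -0.2]
lin [3.5, -0.7, 63.7] tw [-0.1, -0.0, -0.2]
```

Emit:
drive_tool(rows=[{"linear": [3.4, -0.8, 30], "twist": [0, 0, 0], "hand": 0}, {"linear": [3.4, -0.8, 55], "twist": [0, 0, 0], "hand": 0}, {"linear": [3.4, -0.8, 64], "twist": [0, 0, 0], "hand": 0}, {"linear": [3.4, -0.8, 64], "twist": [0, 0, 0], "hand": 0}, {"linear": [3.4, -0.8, 64], "twist": [0, 0, 0], "hand": 0.45}, {"linear": [3.4, -0.8, 64], "twist": [0, 0, 0], "hand": 0.55}, {"linear": [3.4, -0.8, 64], "twist": [0, 0, 0], "hand": 0.55}, {"linear": [3.4, -0.8, 50], "twist": [0, 0, 0], "hand": 0.55}])

```text
t: 33.5
eef_pos: [0.5608, -0.064, -0.0092]
tcp_rot: [-0.001, 1.0, -0.0, -0.0]
force: [-0.4, 0.2, -0.6]
grip_width: 0.557
grip_force: 0.0
```

Emit:
drive_tool(rows=[{"linear": [0, 0, -30], "twist": [0, 0, 0], "hand": 0.6}, {"linear": [0, 0, -70], "twist": [0, 0, 0], "hand": 1}, {"linear": [0, 0, -100], "twist": [0, 0, 0], "hand": 1}, {"linear": [0, 0, -100], "twist": [0, 0, 0], "hand": 1}])

```text
t: 33.9
eef_pos: [0.5655, -0.0643, 0.0976]
tcp_rot: [-0.001, 1.0, 0.0, 0.006]
force: [0.2, 0.6, -0.3]
grip_width: 0.998
grip_force: 0.0
```

```bash
python3 - <<'E'
from h import *
tube('top',(.4165,-.1145),.008,.093)
plant(([.4165,-.114,.13],ori(197)))
E
```

```text
top grip [ 0.4167 -0.1153] ang 107.0 LW 85 24 midW 20
t 34.0 p [ 0.5638 -0.064   0.0947] q [ 0.16  0.33 -0.04 -0.   -1.19  1.41] w 0.998 F [-0.3 -0.1 -0.3]
lin [-147.3, 50.0, 2.2] tw [-0.4, -0.3, 73.0]
```

Emit:
drive_tool(rows=[{"linear": [-20, 6, 0], "twist": [0, 0, 8], "hand": 1}, {"linear": [-40, 12, 0], "twist": [0, 0, 16], "hand": 1}, {"linear": [-60, 20, 0], "twist": [0, 0, 24], "hand": 1}, {"linear": [-80, 28, 0], "twist": [0, 0, 32], "hand": 1}, {"linear": [-100, 36, 0], "twist": [0, 0, 40], "hand": 1}, {"linear": [-120, 42, 0], "twist": [0, 0, 48], "hand": 1}, {"linear": [-140, 47, 0], "twist": [0, 0, 56], "hand": 1}, {"linear": [-147, 50, 0], "twist": [0, 0, 64], "hand": 1}])

```text
t: 34.75
eef_pos: [0.4124, -0.1143, 0.0905]
tcp_rot: [-0.001, 0.846, -0.533, -0.001]
force: [0.5, -0.8, 1.3]
grip_width: 1.0
grip_force: 0.0
```

Emit:
drive_tool(rows=[{"linear": [0, 0, 0], "twist": [0, 0, 8], "hand": 1}, {"linear": [0, 0, 0], "twist": [0, 0, 9], "hand": 1}, {"linear": [0, 0, 0], "twist": [0, 0, 9], "hand": 1}, {"linear": [0, 0, 0], "twist": [0, 0, 9], "hand": 1}])

```text
t: 35.15
eef_pos: [0.4148, -0.114, 0.0909]
tcp_rot: [-0.001, 0.805, -0.594, -0.0]
force: [0.1, -0.5, 0.3]
grip_width: 1.004
grip_force: 0.0
```

```bash
python3 - <<'E'
from h import *
g=tube('wrist',(.4165,-.114),.008,.093)
plant(([*g,.13],ori(197)),([*g,.004],ori(197)))
E
```

```text
wrist grip [ 0.417  -0.1151] ang 106.5 LW 89 27 midW 22
t 35.2 p [ 0.4148 -0.114   0.0909] q [ 0.1   0.08 -0.37 -0.   -1.12  0.2 ] w 0.997 F [0.2 0.  0.3]
lin [1.7, -1.8, -0.3] tw [-0.1, 0.1, 0.1]
lin [1.8, -1.6, 125.7] tw [-0.1, 0.1, 0.1]
```

Emit:
drive_tool(newtons=40, rows=[{"linear": [1.8, -1.7, 40], "twist": [0, 0, 0], "hand": 1}, {"linear": [1.8, -1.7, 80], "twist": [0, 0, 0], "hand": 1}, {"linear": [1.8, -1.7, 112], "twist": [0, 0, 0], "hand": 0.9}, {"linear": [1.8, -1.7, 124], "twist": [0, 0, 0], "hand": 0.8}, {"linear": [1.8, -1.7, 124], "twist": [0, 0, 0], "hand": 0.5}, {"linear": [1.8, -1.7, 124], "twist": [0, 0, 0], "hand": 0}, {"linear": [1.8, -1.7, 124], "twist": [0, 0, 0], "hand": 0}, {"linear": [1.8, -1.7, 124], "twist": [0, 0, 0], "hand": 0}])

```text
t: 36.0
eef_pos: [0.4185, -0.1151, -0.0316]
tcp_rot: [-0.002, 0.804, -0.595, 0.001]
force: [0.3, 0.0, 1.5]
grip_width: 0.226
grip_force: 35.7
```

Emit:
drive_tool(rows=[{"linear": [0, 0, 0], "twist": [0, 0, 0], "hand": 0}, {"linear": [0, 0, -20], "twist": [0, 0, 0], "hand": 0}, {"linear": [0, 0, -60], "twist": [0, 0, 0], "hand": 0}, {"linear": [0, 0, -85], "twist": [0, 0, 0], "hand": 0}, {"linear": [0, 0, -85], "twist": [0, 0, 0], "hand": 0}])

```text
t: 36.5
eef_pos: [0.4199, -0.1154, 0.0559]
tcp_rot: [-0.003, 0.804, -0.595, 0.003]
force: [1.1, -0.4, -0.5]
grip_width: 0.222
grip_force: 35.6
```

```bash
python3 - <<'E'
from h import *
s=cur()[2];print(s['grip_width'],s['grip_force'])
c=np.array([.5615,-.086])
plant(([*(c+[0,-.028]),.085],ori(270)),([*(c+[0,-.028]),.016],ori(270)))
E
```

```text
0.22170561763936464 35.60208277485799
t 36.5 p [ 0.4199 -0.1154  0.0559] q [ 0.09  0.12 -0.43 -0.   -1.01  0.2 ] w 0.222 F [ 1.1 -0.4 -0.5]
lin [40.1, -135.7, 11.0] tw [-0.4, -0.4, -73.0]
lin [40.0, -135.1, 80.0] tw [-0.4, -0.4, -73.0]
```

Emit:
drive_tool(rows=[{"linear": [5, -17, 0], "twist": [0, 0, -8], "hand": 0}, {"linear": [10, -34, 2], "twist": [0, 0, -16], "hand": 0}, {"linear": [15, -51, 4], "twist": [0, 0, -24], "hand": 0}, {"linear": [20, -70, 6], "twist": [0, 0, -32], "hand": 0}, {"linear": [26, -90, 8], "twist": [0, 0, -40], "hand": 0}, {"linear": [32, -108, 10], "twist": [0, 0, -48], "hand": 0}, {"linear": [38, -125, 11], "twist": [0, 0, -56], "hand": 0}, {"linear": [42, -135.5, 11], "twist": [0, 0, -64], "hand": 0}])

```text
t: 37.3
eef_pos: [0.5591, -0.1157, 0.0399]
tcp_rot: [-0.001, 0.997, -0.076, -0.0]
force: [0.2, -0.3, -0.2]
grip_width: 0.223
grip_force: 35.6
```

Emit:
drive_tool(rows=[{"linear": [0, 0, 0], "twist": [0, 0, -8], "hand": 0}, {"linear": [0, 0, 0], "twist": [0, 0, -9], "hand": 0}, {"linear": [0, 0, 0], "twist": [0, 0, -9], "hand": 0}, {"linear": [0, 0, 0], "twist": [0, 0, -9], "hand": 0}])

```text
t: 37.7
eef_pos: [0.5585, -0.1158, 0.0411]
tcp_rot: [-0.001, 1.0, -0.001, 0.0]
force: [0.8, 0.3, -0.6]
grip_width: 0.225
grip_force: 35.6
```

```bash
python3 - <<'E'
from h import *
s=cur()[2];print(s['grip_width'],s['grip_force'])
c=np.array([.5615,-.086])
plant(([*(c+[0,-.03]),.085],ori(270)),([*(c+[0,-.03]),.016],ori(270)))
E
```

```text
0.22528245348788498 35.59451339067891
t 37.7 p [ 0.5585 -0.1158  0.0411] q [ 0.07  0.38 -0.11 -0.   -1.08  1.5 ] w 0.225 F [ 0.8  0.3 -0.6]
lin [3.0, 0.2, -5.1] tw [-0.1, -0.1, -0.2]
lin [3.0, 0.3, 63.9] tw [-0.1, -0.1, -0.2]
```

Emit:
drive_tool(rows=[{"linear": [3, 0, 30], "twist": [0, 0, 0], "hand": 0}, {"linear": [3, 0, 55], "twist": [0, 0, 0], "hand": 0}, {"linear": [3, 0, 64], "twist": [0, 0, 0], "hand": 0}, {"linear": [3, 0, 64], "twist": [0, 0, 0], "hand": 0}, {"linear": [3, 0, 64], "twist": [0, 0, 0], "hand": 0.3}, {"linear": [3, 0, 64], "twist": [0, 0, 0], "hand": 0.37}, {"linear": [3, 0, 64], "twist": [0, 0, 0], "hand": 0.37}, {"linear": [3, 0, 50], "twist": [0, 0, 0], "hand": 0.37}])

```text
t: 38.5
eef_pos: [0.5608, -0.1156, -0.0093]
tcp_rot: [-0.001, 1.0, -0.0, -0.0]
force: [0.0, -0.4, -0.3]
grip_width: 0.37
grip_force: 0.0
```

Emit:
drive_tool(rows=[{"linear": [0, 0, -30], "twist": [0, 0, 0], "hand": 0.4}, {"linear": [0, 0, -70], "twist": [0, 0, 0], "hand": 1}, {"linear": [0, 0, -120], "twist": [0, 0, 0], "hand": 1}, {"linear": [0, 0, -120], "twist": [0, 0, 0], "hand": 1}])

```text
t: 38.9
eef_pos: [0.5668, -0.1169, 0.1202]
tcp_rot: [0.0, 1.0, 0.0, 0.008]
force: [1.5, -0.1, 0.3]
grip_width: 0.893
grip_force: 0.0
```

```bash
python3 - <<'E'
from h import *
tube('top',(.4716,.4537),.008,.088);tube('top',(.4427,.3384),.013,.107)
plant(([.48,.2,.16],ori(220)),([.4427,.335,.14],ori(159)))
E
```

```text
top grip [0.4716 0.4532] ang 112.6 LW 88 26 midW 19
top grip [0.4428 0.3384] ang 68.5 LW 94 40 midW 33
t 39.0 p [ 0.563  -0.1158  0.1136] q [ 0.07  0.33  0.02 -0.   -1.25  1.5 ] w 0.997 F [-0.3  0.7 -0.3]
lin [-83.1, -315.8, -7.5] tw [-0.3, -0.3, 50.0]
lin [-120.5, -450.8, 12.5] tw [-0.4, -0.1, 111.0]
```

Emit:
drive_tool(rows=[{"linear": [-12, -45, -20], "twist": [0, 0, -7], "hand": 1}, {"linear": [-24, -90, -30], "twist": [0, 0, -14], "hand": 1}, {"linear": [-36, -135, -30], "twist": [0, 0, -21], "hand": 1}, {"linear": [-48, -180, -30], "twist": [0, 0, -28], "hand": 1}, {"linear": [-60, -225, -30], "twist": [0, 0, -35], "hand": 1}, {"linear": [-72, -270, -30], "twist": [0, 0, -42], "hand": 1}, {"linear": [-84, -315, -20], "twist": [0, 0, -49], "hand": 1}, {"linear": [-96, -360, -10], "twist": [0, 0, -56], "hand": 1}])

```text
t: 39.8
eef_pos: [0.4646, 0.2456, 0.1209]
tcp_rot: [-0.0, 0.882, 0.472, 0.001]
force: [1.2, -0.0, 0.1]
grip_width: 0.999
grip_force: 0.0
```

```bash
python3 - <<'E'
from h import *
plant(([.4428,.337,.13],ori(338.5)))
E
```

```text
t 39.8 p [0.4646 0.2456 0.1209] q [ 0.78  0.24 -0.1  -0.   -1.23  1.77] w 0.999 F [ 1.2 -0.   0.1]
lin [63.9, -68.9, 29.8] tw [0.0, -0.1, -12.2]
```

Emit:
drive_tool(rows=[{"linear": [30, -33, 5], "twist": [0, 0, -6], "hand": 1}, {"linear": [60, -65, 15], "twist": [0, 0, -12.2], "hand": 1}, {"linear": [64, -69, 28], "twist": [0, 0, -12.2], "hand": 1}, {"linear": [64, -69, 30], "twist": [0, 0, -12.2], "hand": 1}, {"linear": [64, -69, 30], "twist": [0, 0, -12.2], "hand": 1}])

```text
t: 40.3
eef_pos: [0.4441, 0.3344, 0.0909]
tcp_rot: [0.0, 0.828, 0.56, -0.0]
force: [0.5, -0.5, 0.3]
grip_width: 1.005
grip_force: 0.0
```

```bash
python3 - <<'E'
from h import *
g=tube('wrist',(.4428,.337),.013,.107)
plant(([*g,.13],ori(338.5)),([*g,.005],ori(338.5)))
E
```

```text
wrist grip [0.4431 0.3343] ang 68.8 LW 100 41 midW 34
t 40.4 p [0.4446 0.3345 0.0918] q [ 0.93  0.32 -0.07  0.   -1.19  1.83] w 1.005 F [-0.2  0.2  0.4]
lin [-0.7, -1.4, 0.6] tw [0.0, -0.0, -0.4]
lin [-0.8, -1.5, 125.6] tw [0.0, -0.0, -0.4]
```

Emit:
drive_tool(newtons=40, rows=[{"linear": [-0.8, -1.5, 40], "twist": [0, 0, 0], "hand": 1}, {"linear": [-0.8, -1.5, 80], "twist": [0, 0, 0], "hand": 1}, {"linear": [-0.8, -1.5, 112], "twist": [0, 0, 0], "hand": 1}, {"linear": [-0.8, -1.5, 124], "twist": [0, 0, 0], "hand": 0.9}, {"linear": [-0.8, -1.5, 124], "twist": [0, 0, 0], "hand": 0.5}, {"linear": [-0.8, -1.5, 124], "twist": [0, 0, 0], "hand": 0}, {"linear": [-0.8, -1.5, 124], "twist": [0, 0, 0], "hand": 0}, {"linear": [-0.8, -1.5, 124], "twist": [0, 0, 0], "hand": 0}])

```text
t: 41.15
eef_pos: [0.4446, 0.337, -0.0293]
tcp_rot: [-0.0, 0.828, 0.561, 0.003]
force: [-1.0, -1.0, 6.2]
grip_width: 0.362
grip_force: 35.9
```

Emit:
drive_tool(rows=[{"linear": [0, 0, 0], "twist": [0, 0, 0], "hand": 0}, {"linear": [0, 0, -20], "twist": [0, 0, 0], "hand": 0}, {"linear": [0, 0, -60], "twist": [0, 0, 0], "hand": 0}, {"linear": [0, 0, -100], "twist": [0, 0, 0], "hand": 0}, {"linear": [0, 0, -100], "twist": [0, 0, 0], "hand": 0}])

```text
t: 41.65
eef_pos: [0.4465, 0.3389, 0.0756]
tcp_rot: [-0.001, 0.828, 0.561, 0.008]
force: [0.6, 0.7, -0.8]
grip_width: 0.303
grip_force: 37.6
```

```bash
python3 - <<'E'
from h import *
s=cur()[2];print(s['grip_width'],s['grip_force'])
c=np.array([.5585,-.216])
plant(([*(c+[0,.022]),.1],ori(270)),([*(c+[0,.022]),.016],ori(270)))
E
```

```text
0.30294918973405527 37.604994259017985
t 41.6 p [0.4465 0.3389 0.0756] q [ 0.93  0.33 -0.1   0.   -1.13  1.83] w 0.303 F [ 0.6  0.7 -0.8]
lin [-453.7, 301.4, 9.8] tw [-0.2, -1.0, 68.3]
lin [-454.9, 300.8, 93.8] tw [-0.2, -1.0, 68.3]
```

```bash
python3 - <<'E'
from h import *
p,R,s=cur();t=p-OFF*R[:,2];print(t)
cm=arm.camera_model('wrist');im=arm.capture('wrist');im2=arm.capture('scene');np.savez('p12.npz',im=im,**cm)
c=pr(cm,t);u,v=map(int,c);print(c)
a=cv2.cvtColor(im,cv2.COLOR_RGB2HSV).astype(int)[v-90:v+70,u-60:u+60]
for r in a[::4]:
    print(''.join('#' if x[2]<70 else ('b' if 95<x[0]<135 and x[1]>70 else ('w' if x[1]<50 else('.' if x[1]>85 else 'o'))) for x in r[::2]))
E
```

```text
[0.44602725 0.33849808 0.11441142]
[252.16880272 245.98443213]
............................................................
..............................o.............................
...........wwwwwwwwwwwwwwwwwwwwwwwwwwwwwwwwwwww.............
...........wwwwwwwwwwwwwwwwwwwwwwwwwwwwwwwwwwww.............
...........owwwwwwwwwwwwwwwwwwwwwwwwwwwwwwwwwwwo............
...........owwwwwwwwwwwwwwwwwwwwwwwwwwwwwwwwwwwo............
............owwwwwwwwwwwwwwwwwwwwwwwwwwwwwwwwww.............
.............wwwwwwwwwwwwwwwwwwwwwwwwwwwwwwww...............
.............wwwwwwwwwwwwwwwwwwwwwwwwwwwwwwww...............
.............owwwwwwwwwwwwwwwwwwwwwwwwwwwwwwo...............
..............wwwwwwwwwwwwwwwwwwwwwwwwwwwwwwo...............
..............wwwwwwwwwwwwwwwwwwwwwwwwwwwwww................
..............wwwwwwwwwwwwwwwwwwwwwwwwwwwwwo................
..............wwwwwwwwwwwwwwwwwwwwwwwwwwwwwo................
..............owwwwwwwwwwwwwwwwwwwwwwwwwwww.................
...............wwwwwwwwwwwwwwwwwwwwwwwwwwwo.................
...............owwwwwwwwwwwwwwwwwwwwwwwwwwo.................

[... 702 characters left out ...]
wwobbwwwwwww#####wwwwww######
###########www#####wwwwwwwbbbbbbbbbbowwwwww#####www#########
############ww#####wwwwwwwobbbbbbbbbbwwwwwwo#####w##########
##################owwwwwwwobbbbbbbbbbbwwwwwo################
#################..wwwwwwwbbbbbbbbbbbwwwwwwo.###############
#################..ooowwwwwbbbbbbbowwwwwwww..###############
#################...wbowwwwwwbbbbowwwwwwwwo..###############
#################....woowwwwwobbwwwwwwwwwo....##############
################......wwwwwwwwwwwwwwwwwo......##############
################.....obbbbwwwwwwwwwwbbb.......##############
#############w##.......wbbbbbbbbwww####.......##w###########
#############ww..........#####oo..ooooo........ow###########
```

Emit:
drive_tool(rows=[{"linear": [-41, 27, 0], "twist": [0, 0, 6.2], "hand": 0}, {"linear": [-82, 54, 0], "twist": [0, 0, 12.4], "hand": 0}, {"linear": [-123, 81, 0], "twist": [0, 0, 18.6], "hand": 0}, {"linear": [-164, 108, 0], "twist": [0, 0, 24.8], "hand": 0}, {"linear": [-205, 135, 2], "twist": [0, 0, 31], "hand": 0}, {"linear": [-246, 163, 4], "twist": [0, 0, 37.2], "hand": 0}, {"linear": [-287, 190, 6], "twist": [0, 0, 43.4], "hand": 0}, {"linear": [-328, 218, 8], "twist": [0, 0, 49.6], "hand": 0}])

```text
t: 42.55
eef_pos: [0.5226, -0.0518, 0.0586]
tcp_rot: [-0.001, 0.987, 0.159, 0.0]
force: [0.9, 0.7, -0.2]
grip_width: 0.298
grip_force: 37.7
```

```bash
python3 - <<'E'
from h import *
s=cur()[2];print(s['grip_width'],s['grip_force'])
c=np.array([.5585,-.216])
plant(([*(c+[0,.022]),.1],ori(270)),([*(c+[0,.022]),.016],ori(270)))
E
```

```text
0.29842395969769353 37.6870152328047
t 42.5 p [ 0.5226 -0.0518  0.0586] q [ 0.2   0.29 -0.2  -0.   -1.08  1.69] w 0.298 F [ 0.9  0.7 -0.2]
lin [-10.6, 146.3, -2.9] tw [-0.1, -0.0, 18.3]
lin [-10.7, 146.4, 81.1] tw [-0.1, -0.0, 18.3]
```

Emit:
drive_tool(rows=[{"linear": [-3, 40, 0], "twist": [0, 0, 6], "hand": 0}, {"linear": [-6, 80, 0], "twist": [0, 0, 12], "hand": 0}, {"linear": [-9, 120, 0], "twist": [0, 0, 18.3], "hand": 0}, {"linear": [-10.6, 146.3, 0], "twist": [0, 0, 18.3], "hand": 0}, {"linear": [-10.6, 146.3, 20], "twist": [0, 0, 18.3], "hand": 0}, {"linear": [-10.6, 146.3, 50], "twist": [0, 0, 18.3], "hand": 0}, {"linear": [-10.6, 146.3, 67], "twist": [0, 0, 18.3], "hand": 0}, {"linear": [-10.6, 146.3, 67], "twist": [0, 0, 18.3], "hand": 0}])

```text
t: 43.35
eef_pos: [0.5567, -0.1913, -0.0115]
tcp_rot: [-0.002, 1.0, 0.002, -0.003]
force: [0.3, -0.1, 0.3]
grip_width: 0.303
grip_force: 37.7
```

Emit:
drive_tool(rows=[{"linear": [0, 0, 4], "twist": [0, 0, 0], "hand": 0}, {"linear": [0, 0, 7], "twist": [0, 0, 0], "hand": 0}, {"linear": [0, 0, 7], "twist": [0, 0, 0], "hand": 0}])

```text
t: 43.65
eef_pos: [0.5604, -0.1917, -0.0143]
tcp_rot: [-0.001, 1.0, 0.003, 0.001]
force: [-0.3, 0.5, -1.0]
grip_width: 0.298
grip_force: 37.7
```

Emit:
drive_tool(rows=[{"linear": [0, 2, 4], "twist": [0, 0, 0], "hand": 0}, {"linear": [0, 2, 7], "twist": [0, 0, 0], "hand": 0}, {"linear": [0, 2, 7], "twist": [0, 0, 0], "hand": 0}])

```text
t: 43.95
eef_pos: [0.5604, -0.1942, -0.0204]
tcp_rot: [-0.0, 1.0, 0.003, 0.001]
force: [-3.4, 0.2, 7.3]
grip_width: 0.299
grip_force: 39.7
```

Emit:
drive_tool(rows=[{"linear": [0, 0, 0], "twist": [0, 0, 0], "hand": 0.4}, {"linear": [0, 0, 0], "twist": [0, 0, 0], "hand": 0.5}, {"linear": [0, 0, 0], "twist": [0, 0, 0], "hand": 0.5}, {"linear": [0, 0, -15], "twist": [0, 0, 0], "hand": 0.5}, {"linear": [0, 0, -50], "twist": [0, 0, 0], "hand": 0.6}, {"linear": [0, 0, -100], "twist": [0, 0, 0], "hand": 1}, {"linear": [0, 0, -130], "twist": [0, 0, 0], "hand": 1}, {"linear": [0, 0, -130], "twist": [0, 0, 0], "hand": 1}])

```text
t: 44.75
eef_pos: [0.5632, -0.195, 0.1139]
tcp_rot: [0.001, 1.0, 0.003, 0.006]
force: [-0.2, 0.1, -0.5]
grip_width: 1.006
grip_force: 0.0
```

```bash
python3 - <<'E'
from h import *
tube('top',(.4716,.4537),.008,.088)
plant(([.472,.452,.13],ori(382)))
E
```

```text
top grip [0.4717 0.4532] ang 112.0 LW 87 26 midW 19
t 44.8 p [ 0.5616 -0.1942  0.1107] q [-0.07  0.37  0.06 -0.   -1.26  1.65] w 1.0 F [ 0.3  0.5 -0.5]
lin [-86.3, -646.7, 19.5] tw [0.3, -0.3, -111.7]
```

Emit:
drive_tool(rows=[{"linear": [-6, -46, -20], "twist": [0, 0, 6], "hand": 1}, {"linear": [-12, -92, -30], "twist": [0, 0, 12], "hand": 1}, {"linear": [-18, -138, -30], "twist": [0, 0, 18], "hand": 1}, {"linear": [-24, -184, -30], "twist": [0, 0, 24], "hand": 1}, {"linear": [-30, -230, -30], "twist": [0, 0, 30], "hand": 1}, {"linear": [-36, -276, -30], "twist": [0, 0, 36], "hand": 1}, {"linear": [-42, -322, -30], "twist": [0, 0, 42], "hand": 1}, {"linear": [-48, -368, -30], "twist": [0, 0, 48], "hand": 1}])

```text
t: 45.6
eef_pos: [0.5086, 0.1752, 0.1372]
tcp_rot: [0.0, 0.914, -0.406, -0.001]
force: [0.7, 0.2, -0.5]
grip_width: 1.001
grip_force: 0.0
```

```bash
python3 - <<'E'
from h import *
plant(([.472,.452,.13],ori(202)))
E
```

```text
t 45.6 p [0.5086 0.1752 0.1372] q [ 0.62  0.25 -0.03 -0.   -1.28  0.11] w 1.001 F [ 0.7  0.2 -0.5]
lin [-230.0, -158.2, 46.2] tw [0.0, 0.0, 20.0]
```

Emit:
drive_tool(rows=[{"linear": [-38, -26, 0], "twist": [0, 0, 4], "hand": 1}, {"linear": [-76, -52, 5], "twist": [0, 0, 8], "hand": 1}, {"linear": [-114, -78, 10], "twist": [0, 0, 12], "hand": 1}, {"linear": [-152, -104, 20], "twist": [0, 0, 16], "hand": 1}, {"linear": [-190, -130, 30], "twist": [0, 0, 20], "hand": 1}, {"linear": [-220, -150, 46], "twist": [0, 0, 20], "hand": 1}, {"linear": [-230, -158, 46], "twist": [0, 0, 20], "hand": 1}, {"linear": [-230, -158, 46], "twist": [0, 0, 20], "hand": 1}])

```text
t: 46.4
eef_pos: [0.471, 0.4509, 0.0906]
tcp_rot: [0.001, 0.831, -0.556, 0.0]
force: [-0.3, -0.6, 1.0]
grip_width: 1.003
grip_force: 0.0
```

Emit:
drive_tool(rows=[{"linear": [0, 0, 0], "twist": [0, 0, 0], "hand": 1}, {"linear": [0, 0, 0], "twist": [0, 0, 0], "hand": 1}])

```text
t: 46.6
eef_pos: [0.4727, 0.4491, 0.0936]
tcp_rot: [-0.001, 0.83, -0.558, 0.0]
force: [-0.3, 0.1, -0.2]
grip_width: 1.0
grip_force: 0.0
```

```bash
python3 - <<'E'
from h import *
g=tube('wrist',(.472,.452),.008,.088)
plant(([*g,.13],ori(202)),([*g,.004],ori(202)))
E
```

```text
wrist grip [0.4719 0.453 ] ang 112.8 LW 88 27 midW 19
t 46.6 p [0.4728 0.4492 0.0938] q [ 1.    0.5   0.21  0.   -1.29 -0.61] w 0.997 F [ 0.6 -0.4 -1.1]
lin [-3.9, -0.7, 2.6] tw [-0.1, 0.1, 0.2]
lin [-3.7, -0.3, 128.6] tw [-0.1, 0.1, 0.2]
```

Emit:
drive_tool(newtons=40, rows=[{"linear": [-3.7, -0.4, 40], "twist": [0, 0, -0.5], "hand": 1}, {"linear": [-3.7, -0.4, 80], "twist": [0, 0, -0.5], "hand": 1}, {"linear": [-3.7, -0.4, 112], "twist": [0, 0, -0.5], "hand": 0.9}, {"linear": [-3.7, -0.4, 127], "twist": [0, 0, -0.5], "hand": 0.8}, {"linear": [-3.7, -0.4, 127], "twist": [0, 0, -0.5], "hand": 0.5}, {"linear": [-3.7, -0.4, 127], "twist": [0, 0, -0.5], "hand": 0}, {"linear": [-3.7, -0.4, 127], "twist": [0, 0, -0.5], "hand": 0}, {"linear": [-3.7, -0.4, 127], "twist": [0, 0, -0.5], "hand": 0}])

```text
t: 47.45
eef_pos: [0.4723, 0.4548, -0.0317]
tcp_rot: [-0.003, 0.833, -0.553, 0.0]
force: [0.5, -1.9, 3.4]
grip_width: 0.203
grip_force: 38.9
```

Emit:
drive_tool(rows=[{"linear": [0, 0, 0], "twist": [0, 0, 0], "hand": 0}, {"linear": [0, 0, 0], "twist": [0, 0, 0], "hand": 0}, {"linear": [0, 0, -20], "twist": [0, 0, 0], "hand": 0}, {"linear": [0, 0, -60], "twist": [0, 0, 0], "hand": 0}, {"linear": [0, 0, -100], "twist": [0, 0, 0], "hand": 0}, {"linear": [0, 0, -100], "twist": [0, 0, 0], "hand": 0}])

```text
t: 48.05
eef_pos: [0.4742, 0.457, 0.0737]
tcp_rot: [-0.007, 0.833, -0.553, 0.001]
force: [0.7, 0.0, 0.9]
grip_width: 0.196
grip_force: 39.2
```

```bash
python3 - <<'E'
from h import *
s=cur()[2];print(s['grip_width'],s['grip_force'])
c=np.array([.5585,-.216])
plant(([*(c+[0,-.030]),.1],ori(270)),([*(c+[0,-.03]),.016],ori(270)))
E
```

```text
0.19579169247378442 39.20365583879175
t 48.0 p [0.4742 0.457  0.0737] q [ 1.01  0.51  0.18  0.   -1.23 -0.61] w 0.196 F [0.7 0.  0.9]
lin [680.6, 195.4, 5.7] tw [-0.9, -0.1, -67.2]
lin [681.2, 196.5, 89.6] tw [-0.9, -0.1, -67.2]
```

Emit:
drive_tool(rows=[{"linear": [46, 13, 0], "twist": [0, 0, -5], "hand": 0}, {"linear": [92, 26, 0], "twist": [0, 0, -10], "hand": 0}, {"linear": [138, 40, 0], "twist": [0, 0, -15], "hand": 0}, {"linear": [184, 53, 0], "twist": [0, 0, -20], "hand": 0}, {"linear": [230, 66, 0], "twist": [0, 0, -25], "hand": 0}, {"linear": [276, 79, 0], "twist": [0, 0, -30], "hand": 0}, {"linear": [322, 92, 0], "twist": [0, 0, -35], "hand": 0}, {"linear": [368, 106, 0], "twist": [0, 0, -40], "hand": 0}])

```text
t: 48.85
eef_pos: [0.5159, 0.0718, 0.0659]
tcp_rot: [-0.001, 0.972, -0.233, 0.001]
force: [1.2, -0.5, 0.0]
grip_width: 0.196
grip_force: 39.2
```

```bash
python3 - <<'E'
from h import *
s=cur()[2];print(s['grip_width'],s['grip_force'])
c=np.array([.5585,-.216])
plant(([*(c+[0,-.030]),.1],ori(270)))
E
```

```text
0.19643556381236482 39.23657383732461
t 48.9 p [0.5159 0.0718 0.0659] q [ 0.44  0.27 -0.2  -0.   -1.09  0.66] w 0.196 F [ 1.2 -0.5  0. ]
lin [182.1, 263.9, 4.1] tw [-0.2, -0.1, -27.0]
```

Emit:
drive_tool(rows=[{"linear": [27, 40, 0], "twist": [0, 0, -5], "hand": 0}, {"linear": [54, 80, 0], "twist": [0, 0, -10], "hand": 0}, {"linear": [81, 120, 0], "twist": [0, 0, -15], "hand": 0}, {"linear": [108, 160, 0], "twist": [0, 0, -20], "hand": 0}, {"linear": [135, 198, 0], "twist": [0, 0, -25], "hand": 0}, {"linear": [160, 234, 2], "twist": [0, 0, -27], "hand": 0}, {"linear": [182, 264, 4], "twist": [0, 0, -27], "hand": 0}, {"linear": [182, 264, 4], "twist": [0, 0, -27], "hand": 0}])

```text
t: 49.65
eef_pos: [0.5568, -0.2485, 0.0603]
tcp_rot: [-0.0, 1.0, -0.004, 0.0]
force: [-1.0, 0.1, -0.9]
grip_width: 0.201
grip_force: 39.3
```

Emit:
drive_tool(rows=[{"linear": [0, 0, 0], "twist": [0, 0, 0], "hand": 0}, {"linear": [0, 0, 0], "twist": [0, 0, 0], "hand": 0}])

```text
t: 49.85
eef_pos: [0.5571, -0.2438, 0.0612]
tcp_rot: [-0.001, 1.0, -0.002, 0.001]
force: [-0.3, 0.3, -1.3]
grip_width: 0.196
grip_force: 39.3
```

```bash
python3 - <<'E'
from h import *
s=cur()[2];print(s['grip_width'],s['grip_force'])
c=np.array([.5585,-.216])
plant(([*(c+[0,-.030]),.1],ori(270)),([*(c+[0,-.030]),.017],ori(270)))
# where is tube_12 in the tray (blue bg)?
cm=arm.camera_model('top');T=arm.capture('top');h=cv2.cvtColor(T,cv2.COLOR_RGB2HSV).astype(int)
W=[]
for x in np.arange(.49,.63,.005):
    print(''.join('#' if q[2]<60 else('w' if q[1]<80 else ('b' if 95<q[0]<130 else '.')) for q in [h[tuple(pr(cm,[x,y,.012])[::-1].round().astype(int))] for y in np.arange(.13,-.30,-.005)]))
E
```

```text
0.1961678054466848 39.30015225872921
t 49.9 p [ 0.5571 -0.2438  0.0612] q [-0.16  0.44  0.03 -0.   -1.17  1.73] w 0.196 F [-0.3  0.3 -1.3]
lin [1.4, 2.2, 0.0] tw [-0.1, -0.1, -0.2]
lin [1.3, 2.3, 83.0] tw [-0.1, -0.1, -0.2]
wbbbww.w.............w...w.............www.wwwwwwwwwwwwwwwwwwwwwwwwwwwwwwwwwwwwbb.....
wbbwww...............w..................ww.wwwwwwwwwwwwwwwwwwwwwwwwwwwwwwwwwwwwbb.....
wbbw....................................ww..wwwwwwwwwwwwwwwwwwwwwwwwwwwwwwwwwwwbbw....
wbbw....................................ww..wwwwwwwwwwwwwwwwwwwwwwwwwwwwwwwwwwwbbw....
wwww......ww.......................wwwwwwww.wwwwwwwwwwwwwwwwwwwwwwwwwwwwwwwwwwwbbw....
wwww......ww.www....................wwwwwww.wwwwwwwwwwwwwwwwwwwwwwwwwwwwwwwwwwwbbw....
w.ww......wwwwwwwww.................wwwwwww.wwwwwwwwwwwwwwwwwwwwwwwwwwwwwwwwwwwbbw....
bwww......ww.wwwwww.................wwwwwww.wwwwwwwwwwwwwwwwwwwwwwwwwwwwwwwwwwwww.....
bwww.........wwwwww.................wwwwwww.wwwwwwwwwwwwwwwwwwwwwwwwwwwwwwwwbwwww.....
bwww.....www.wwwwww.................wwwwwww.wwwwwwwwwwwwwwwwwwwwwwwwwwwwwwwwbwwwww....
wwww..
[... 946 characters left out ...]
wwww
..w.....wwww..w.......................ww.....wwwwwwwwwwwwwwwwwwwwwwwwwwwwwwwwwwwwwwwww
........wwww..www.....................ww.....wwwwwwwwwwwwwwwwwwwwwwwwwwwwwwwwwwwwwwwww
.......wwwwww.www.....................ww....wwwwwwwwwwwwwwwwwwwwwwwwwwwwwwwwwwwwwwwwww
.........wwww.www.....................ww....wwwwwwwwwwwwwwwwwwwwwwwwwwwwwwwwwwwwwwwwww
............................................wwwwwwwwwwwwwwwwwwwwwwwwwwwwwwwwwwwwwwwwww
.......................................wwwwwwwwwwwwwwwwwwwwwwwwwwwwwwwwwwwwwwwwwwwwwww
.....................................wwwwwwwwwwwwwwwwwwwwwwwwwwwwwwwwwwwwwwwwwwwwwwwww
.....................................wwwwwwwwwwwwwwwwwwwwwwwwwwwwwwwwwwwwwwwwwwwwwwwww
```

Emit:
drive_tool(rows=[{"linear": [1.4, 2.2, 30], "twist": [0, 0, 0], "hand": 0}, {"linear": [1.4, 2.2, 60], "twist": [0, 0, 0], "hand": 0}, {"linear": [1.4, 2.2, 76], "twist": [0, 0, 0], "hand": 0}, {"linear": [1.4, 2.2, 82], "twist": [0, 0, 0], "hand": 0}, {"linear": [1.4, 2.2, 82], "twist": [0, 0, 0], "hand": 0}, {"linear": [1.4, 2.2, 82], "twist": [0, 0, 0], "hand": 0}])

```text
t: 50.5
eef_pos: [0.5598, -0.2464, -0.0195]
tcp_rot: [-0.0, 1.0, -0.001, 0.002]
force: [-0.7, 0.2, -1.0]
grip_width: 0.201
grip_force: 39.3
```

Emit:
drive_tool(rows=[{"linear": [0, 0, 0], "twist": [0, 0, 0], "hand": 0.27}, {"linear": [0, 0, 0], "twist": [0, 0, 0], "hand": 0.34}, {"linear": [0, 0, 0], "twist": [0, 0, 0], "hand": 0.34}, {"linear": [0, 0, -15], "twist": [0, 0, 0], "hand": 0.34}, {"linear": [0, 0, -50], "twist": [0, 0, 0], "hand": 0.5}, {"linear": [-30, 0, -100], "twist": [0, 0, 0], "hand": 1}, {"linear": [-70, 0, -140], "twist": [0, 0, 0], "hand": 1}, {"linear": [-110, 0, -150], "twist": [0, 0, 0], "hand": 1}])

```text
t: 51.3
eef_pos: [0.4537, -0.2473, 0.131]
tcp_rot: [0.001, 1.0, -0.001, 0.003]
force: [-0.2, -0.4, 0.8]
grip_width: 0.978
grip_force: 0.0
```

Emit:
drive_tool(rows=[{"linear": [-50, 0, -10], "twist": [0, 0, 0], "hand": 1}, {"linear": [-90, 0, -30], "twist": [0, 0, 0], "hand": 1}, {"linear": [-120, 0, -30], "twist": [0, 0, 0], "hand": 1}, {"linear": [-120, 0, -30], "twist": [0, 0, 0], "hand": 1}, {"linear": [-120, 0, -30], "twist": [0, 0, 0], "hand": 1}])

```text
t: 51.8
eef_pos: [0.3322, -0.2462, 0.158]
tcp_rot: [-0.0, 1.0, -0.002, 0.002]
force: [-0.5, 0.4, -0.8]
grip_width: 1.001
grip_force: 0.0
```

```bash
python3 - <<'E'
from h import *
print(cur()[0]);T=arm.capture('top');S=arm.capture('scene')
a=cv2.resize(T[165:300,185:425],(800,450),interpolation=cv2.INTER_CUBIC);a=a[:310]
b=cv2.resize(S[170:340,160:350],(324,290),interpolation=cv2.INTER_CUBIC);d=cv2.resize(T[165:290,50:210],(371,290),interpolation=cv2.INTER_CUBIC)
r=np.zeros((290,800,3),np.uint8);r[:,:324]=b;r[:,330:701]=d
save(np.vstack([a,r]),'fin.png')
E
```

```text
[ 0.3321761  -0.24622083  0.15796786]
```

View pics/fin.png

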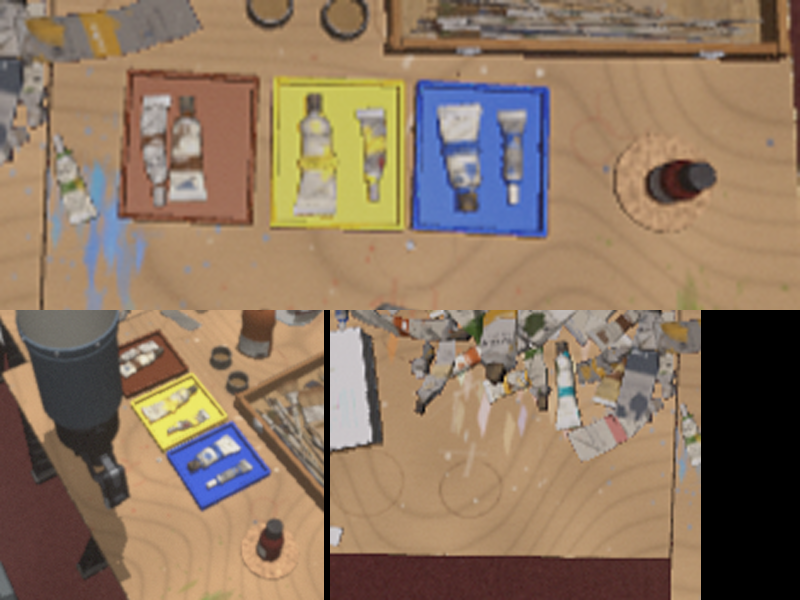

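All six tubes lie inside their own trays, two to a tray, the bottle stands on the coaster at about (670,182), and the green tube, amber bottle and cups look untouched. Handing in.

```bash
python3 -c "
from workcell import arm
print(arm.sign_off())"
```

```text
the job is handed in; nothing more can be done
None
```

The job is handed in at about 52 s of the 210 s allowed: the red bottle stands upright on the coaster and all six tubes lie in the trays matching their band colours. The final picture shows the green tube, amber bottle and cups still in place; sign-off returned no verdict.

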